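Pack the seed tray and bar it down

TASK

Get the seed tray ready to go into store. First clear the boxed corn cobs out of the tray and stand them upright on the plywood board; then lay every brown seed carton on a black rubber pad of its own, lengthwise along the row; finally lay one retaining bar across each row of cartons, centred, grip upward, and seated down between the prongs at both ends. Do not disturb the mug, the tape or the stapler.

Things in the scene. Friction and masses are not known exactly. Their poses are not given: they have to be found in the camera images.
- tray: Sage-grey steel seed tray, fixed, 250 (x) x 260 (y) mm, floor 4 mm thick, rim 12 mm high; two rows of two rubber pads along x. Origin: centre of underside. At both ends of each row (tray x = +-115 mm) stands a forked post, 20 (x) x 52 (y) mm, its seat 50 mm above the table between two prongs (tops at 62 mm) with a gap of 36 mm.
- board: Plain plywood board fixed flat on the table, 260 (its x) x 140 (its y) x 8 mm. Origin: centre of its underside.
- pad0 (a point): Centre of a black rubber pad on the tray floor, 96 (x) x 62 (y) mm, flat, 4 mm above the table; axes as the tray's. Pad 0 lies in the row of rest0.
- pad1 (a point): Centre of a black rubber pad on the tray floor, 96 (x) x 62 (y) mm, flat, 4 mm above the table; axes as the tray's. Pad 1 lies in the row of rest0.
- pad2 (a point): Centre of a black rubber pad on the tray floor, 96 (x) x 62 (y) mm, flat, 4 mm above the table; axes as the tray's. Pad 2 lies in the row of rest1.
- pad3 (a point): Centre of a black rubber pad on the tray floor, 96 (x) x 62 (y) mm, flat, 4 mm above the table; axes as the tray's. Pad 3 lies in the row of rest1.
- rest0 (a point): Middle of a row, halfway between its two forked posts (115 mm to either side along x), at the height of their seats, 50 mm above the table; axes as the tray's. A seated bar's origin lies here.
- rest1 (a point): Middle of a row, halfway between its two forked posts (115 mm to either side along x), at the height of their seats, 50 mm above the table; axes as the tray's. A seated bar's origin lies here.
- cob_box0: Clear plastic sample box with a corn cob inside and a white lid, 96 (x) x 58 (y) x 60 mm high, 0.16 kg, left standing in the tray. Origin: centre of its underside; z up. May be absent.
- cob_box1: Clear plastic sample box with a corn cob inside and a white lid, 96 (x) x 58 (y) x 60 mm high, 0.16 kg, left standing in the tray. Origin: centre of its underside; z up. May be absent.
- carton0: Brown cardboard seed carton with a paler band, a closed bar-shaped box 80 (x) x 46 (y) x 46 (z) mm, 0.12 kg, lying on the table. Origin: its centre, 23 mm above what it lies on; all four long faces are equal. May be absent.
- carton1: Brown cardboard seed carton with a paler band, a closed bar-shaped box 80 (x) x 46 (y) x 46 (z) mm, 0.12 kg, lying on the table. Origin: its centre, 23 mm above what it lies on; all four long faces are equal. May be absent.
- carton2: Brown cardboard seed carton with a paler band, a closed bar-shaped box 80 (x) x 46 (y) x 46 (z) mm, 0.12 kg, lying on the table. Origin: its centre, 23 mm above what it lies on; all four long faces are equal. May be absent.
- carton3: Brown cardboard seed carton with a paler band, a closed bar-shaped box 80 (x) x 46 (y) x 46 (z) mm, 0.12 kg, lying on the table. Origin: its centre, 23 mm above what it lies on; all four long faces are equal. May be absent.
- bar0: Retaining bar: flat aluminium bar 270 (x) x 26 (y) x 8 mm with a black grip block 50 (x) x 18 (y) x 24 mm high upright at its middle (8 to 32 mm above the bar's underside), 0.2 kg, lying on the table. Origin: centre of the bar's underside; z up.
- bar1: Retaining bar: flat aluminium bar 270 (x) x 26 (y) x 8 mm with a black grip block 50 (x) x 18 (y) x 24 mm high upright at its middle (8 to 32 mm above the bar's underside), 0.2 kg, lying on the table. Origin: centre of the bar's underside; z up.
- mug: White mug, 76 mm wide, 90 mm high; a bystander. Origin: centre of its underside.
- tape: Roll of yellow tape lying flat, 90 mm across, 24 mm high; a bystander. Origin: centre of its underside.
- stapler: Black desk stapler, 130 x 32 x 46 mm; a bystander. Origin: centre of its underside.

How it is judged:
By the outcome, as a careful person would: the job done as asked, in the order asked, and still so for the second after the job is handed in, with the robot touching nothing.
Of cob_box0, cob_box1 only 1 to 2 are there at a start; the rules pass over those that are not, and their reading is None.
Of carton0, carton1, carton2, carton3 only 3 to 4 are there at a start; the rules pass over those that are not, and their reading is None.
At some moment in a run one of cob_box0, cob_box1, carton0, carton1, carton2, carton3 may be knocked a few centimetres aside while the robot is not near it.
Once in a run the grip may slacken for a moment while it holds something.
It also fails if it takes over 210 s, if anything falls off the work surface, if the arm or the gripper's body presses on something with over 40 N, if the wrist force passes 120 N, or if a joint passes its speed limit or range.

ROBOT

A 6-joint arm with a two-finger parallel gripper is mounted at the origin on the work surface. World frame = base frame: x ahead of the robot, y to its left, z up, the work surface at z = 0. Lengths are in mm, angles in degrees, forces in N, time in s.
With the tool pointing down it reaches from about 350 to 850 mm from the base axis. Payload 8.1 kg.
Tool frame: the origin (TCP) lies midway between the tips of the shut fingers; the grasp point (between the pads) lies 19 mm behind it (r.pinch_z is the distance from the TCP to the grasp point, in mm); z points along the fingers, y is the line along which they close (so a half turn about z gives the same grasp; the last joint's range is limited). The gripper opens to 85 mm and grips with 20 to 120 N. Pads are 22 mm wide; open, the fingers measure 114 mm over their backs; the gripper's body (76 mm by 85 mm) begins 54 mm behind the grasp point. The pads swing forward as they close: fully open they stand 13 mm farther back than shut.
Start: joints at [-74.794, 7.471, 85.268, -0, 87.261, -4.893], TCP at [206.21, -563.456, 231.292] pointing down, gripper open.
Joint ranges: [-169.43, 169.43], [-51.17, 129.36], [1.28, 143.12], [-76.62, 256.62], [0, 156.53], [-152.29, 152.29]. Speed limits (degrees/s): [136.94, 136.94, 159.86, 180, 180, 180].

INTERFACE

Orientations are given as [roll, pitch, yaw] about the fixed x, y, z axes, in that order (R = Rz(yaw) Ry(pitch) Rx(roll)).
In Python, from bench import r gives the robot as it stands.
- The arm moves only by the shell command python3 -m jog 'ROWS' [OPENING] [FORCE]. ROWS is JSON, one flat list of numbers, 6 for each row, row after row: the shift along the tool's x, y, z in m, then the turn, a rotation vector about the tool's x, y, z in rad. A call has 1 to 8 rows; each row is the pose to reach, as a shift and turn from the pose commanded when the call began, along the tool's axes at that moment; what a row does not reach only later rows make up. A row lasts 1/8 s, in which the tool goes at most 62.5 mm and 10.7 degrees, less where a joint would pass 70% of its speed; a pose out of reach is approached as far as the arm can. A call with a gripper value outside its range is refused whole. OPENING is the opening, from -1 (shut) to 1 (fully open), set as the call begins (- or left out, the last holds). The fingers move at their own pace and stop on an object; FORCE is the grip in N (left out, the last holds). Time passes only in rows, so rows that repeat a pose let the fingers close. It gives the time, the measured TCP pose, the force, the opening and the grip force at its end, in the units of the state.
- r.sense(): the state, without advancing time (a new reading comes with each control period).
- r.snapshot(name): name is "scene" or "top" or "wrist"; returns a dict with "pixels" (400x640x3 uint8, red, green, blue), "range_z" (400x640 float32, mm along the optical axis (not along the pixel's ray), 0 where there is no reading), "K" (3x3 intrinsics, pixels), "rvec" (rotation vector, rad) and "tvec" (3), from world to camera coordinates, as OpenCV has them. Camera axes: x right, y down, z forward; pixel columns grow to the right and rows downward; lengths in mm; the calibration is good to about 2 mm. A picture is of the moment at which its call begins.
- r.hand_in(): hands the job in; it is judged then, once.
Trained networks look in a picture, given as the dict that the camera call returned (one of the last four; its "shot" number tells which), for a name from the list of things; names that differ only in an ending like _2 or _b are one class to them, and where a whole thing is asked for, a point or a joint stands for the part that bears it (a point fixed in the world has none). Each returns a list of dicts, best first, with "score" (0 to 1); they miss things now and then, are a little off and sometimes report something else, mostly with a low value. They report only what shows in the picture. A call takes as long as a camera call.
- r.look_for(picture, target): "bbox" ([left, top, right, bottom] in pixels, round what is visible of it).
- r.outline_of(picture, target): "region" (400x640 bool, what is visible of it) and "bbox" ([left, top, right, bottom] in pixels, round what is visible of it).
The state is a dict: "time": time; "joint_pos": joint angles; "qd": joint speeds; "joint_efforts": joint torques, N m; "tool_pos": TCP position; "tcp_rot": TCP orientation; "ft_force": force on the tool from outside, world axes, zero at the start; "wrist_torque": the same for the moment, N m; "finger_gap": finger opening in mm; "grip_force": force on a finger pad.
Only numpy, scipy, OpenCV 4.12 (cv2) and the standard library are available. Lean on these libraries where they do the work, as an engineer would, in place of code of your own. Each camera call takes 0.05 s, during which the arm holds its last target. There are 200 camera calls.

## Working session

There is one attempt and no reset: what is moved stays moved. The work goes in short steps, Python scripts to look and compute and a shell command to move; the robot and the scene stay as the last step left them, time stands still between calls to the robot, and variables do not carry over. Pictures are saved under pics/ and viewed, at most 14 in all, crops included, and the job is handed in when it is done.

```bash
ls -la; mkdir -p pics; cat > h.py <<'E'
import numpy as np, cv2
from bench import r
def save(s,n): cv2.imwrite('pics/'+n+'.png', cv2.cvtColor(s['pixels'],cv2.COLOR_RGB2BGR))
def cloud(s):
    K=np.array(s['K']);R=cv2.Rodrigues(np.array(s['rvec'],float))[0];t=np.array(s['tvec'],float).ravel()
    z=s['range_z'].astype(float);v,u=np.mgrid[:400,:640]
    c=np.stack([(u-K[0,2])/K[0,0]*z,(v-K[1,2])/K[1,1]*z,z],-1)
    w=(c-t)@R; w[z<=0]=np.nan
    return w
E
python3 - <<'E'
from h import *
s=r.sense();print(s)
for n in('scene','top'):
    p=r.snapshot(n);save(p,n+'0');print(n,p['K'],p['tvec'])
E
```

```text
total 12
drwxr-xr-x  3 agent agent 4096 Nov 30 05:36 .
drwxr-xr-x 23 root  root  4096 Nov 30 05:36 ..
drwxr-xr-x  2 agent agent 4096 Nov 30 05:36 pics
{'time': 0.0, 'joint_pos': array([-7.47935833e+01,  7.51486046e+00,  8.53280546e+01, -1.48215143e-03,
        8.72621403e+01, -4.89171118e+00]), 'qd': array([ 0.0362673 , -0.00203883,  0.03622282,  0.00192161,  0.04803599,
        0.07441491]), 'joint_efforts': array([-6.15762274e-04, -5.69387877e+01, -5.00553489e+01, -1.71782685e-04,
        1.45076652e-02, -4.39815736e-06]), 'tool_pos': array([ 206.05971912, -562.9277503 ,  230.25875537]), 'tcp_rot': array([-1.79895201e+02, -7.48342153e-03,  2.00981932e+01]), 'ft_force': array([0.13034589, 0.19976835, 0.06190888]), 'wrist_torque': array([0.03103824, 0.03247093, 0.01889117]), 'grip_force': 0.0, 'finger_gap': 85.03757520995443}
scene [[517.30124391   0.         318.21685918]
 [  0.         517.30124391 190.60461728]
 [  0.           0.           1.        ]] [ 221.16314211 -403.13637097 1798.01986379]
top [[364.95730917   0.         322.08048401]
 [  0.         364.95730917 198.04938209]
 [  0.           0.           1.        ]] [  22.32569772  584.40731073 1075.10155058]
```

View pics/top0.png

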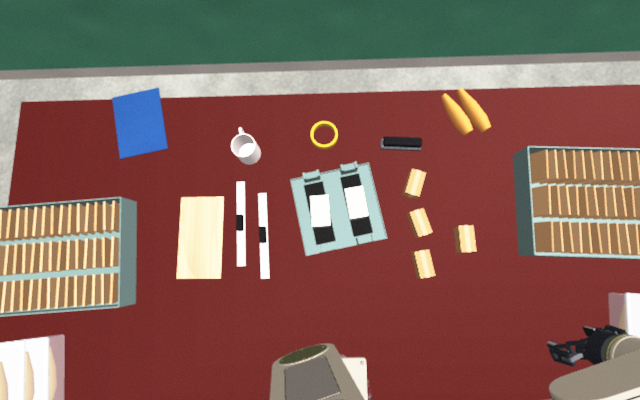

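View pics/scene0.png

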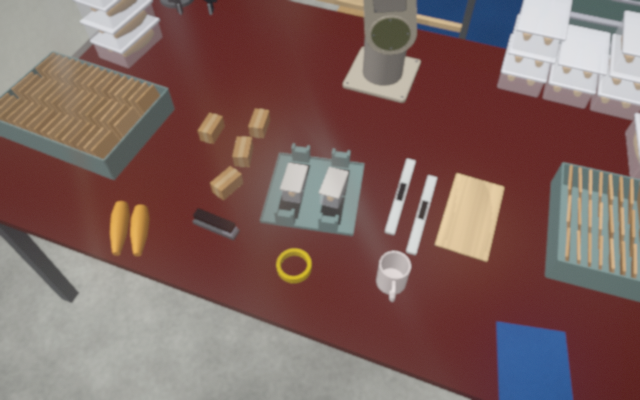

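```bash
python3 - <<'E'
from h import *
p=r.snapshot('top');w=cloud(p);np.save('w0.npy',w)
for n in('tray','board','cob_box0','carton0','bar0','mug','tape','stapler'):
    for o in r.outline_of(p,n)[:6]:
        if o['score']<.2: continue
        m=o['region']&np.isfinite(w[...,2])
        q=w[m]; zt=np.percentile(q[:,2],90)
        t=q[q[:,2]>zt-6] if n not in('tray',) else q
        rc=cv2.minAreaRect(t[:,:2].astype(np.float32))
        print(n,round(o['score'],2),np.round(o['bbox']),'n',m.sum(),'z90',zt.round(1),'rect',np.round(rc[0],1),np.round(rc[1],1),round(rc[2],1))
E
```

```text
tray 0.9 [292. 162. 388. 256.] n 5355 z90 35.1 rect [563.6 -35.8] [266.3 265.8] 11.6
board 0.68 [178. 200. 224. 279.] n 3621 z90 11.0 rect [474.6 400.2] [141.7 259.8] 89.6
cob_box0 0.7 [311. 192. 331. 228.] n 622 z90 66.9 rect [543.6  18. ] [96.  57.7] 2.6
cob_box0 0.6 [347. 190. 369. 219.] n 578 z90 67.0 rect [566.6 -92.3] [94.6 57.7] 7.7
cob_box0 0.53 [455. 224. 476. 251.] n 548 z90 48.4 rect [ 452.2 -422.4] [79.6 47.8] 1.9
carton0 0.79 [454. 225. 478. 252.] n 513 z90 48.5 rect [ 452.3 -422.4] [79.5 47.8] 1.9
carton0 0.76 [412. 251. 434. 280.] n 483 z90 48.8 rect [ 379.7 -290.7] [79.9 46.3] 10.0
carton0 0.58 [404. 168. 424. 199.] n 512 z90 48.9 rect [ 628.5 -278.9] [46.1 80.7] 71.8
carton0 0.57 [411. 210. 433. 240.] n 507 z90 49.3 rect [ 504.4 -287.7] [79.8 46.3] 17.0
bar0 0.79 [262. 194. 270. 280.] n 734 z90 30.8 rect [477.4 198.3] [46.8 16.4] 0.8
bar0 0.69 [236. 184. 243. 267.] n 660 z90 30.0 rect [516. 270.] [15.7 47.2] 88.8
bar0 0.45 [312. 121. 338. 151.] n 312 z90 26.8 rect [800.3   2.4] [84.8 88.8] 88.6
bar0 0.37 [288. 162. 391. 258.] n 5209 z90 27.1 rect [557.  -35.6] [251.6 177. ] 10.7
mug 0.67 [261. 194. 268. 279.] n 716 z90 31.0 rect [477.4 198.3] [46.8 16.4] 0.8
tape 0.58 [310. 119. 337. 152.] n 391 z90 26.4 rect [800.3   2.4] [84.8 88.8] 88.7
stapler 0.62 [381. 137. 424. 146.] n 515 z90 48.7 rect [ 762.1 -245.9] [116.4  28. ] 86.2
```

The top view shows the tray (px 292–388, 162–256) with both boxes in it, four cartons at px ≈ (415,183), (421,222), (425,264) and (466,238), bars at (240,224) and (264,235), and the board at (200,238). The scene view agrees. Depth heights read about 2.7 mm high against the known sizes. Next I move the wrist camera over the tray.

```bash
cat >> h.py <<'E'
def plan(*wps):
    "each wp (x,y,z,yaw): tool-axis shift [m] and z turn [rad] from the previous one; TCP down"
    s=r.sense();p=np.array(s['tool_pos']);y=s['tcp_rot'][2]
    for w in wps:
        d=np.array(w[:3])-p;a=np.deg2rad(y);dy=(w[3]-y+180)%360-180
        sh=np.array([d[0]*np.cos(a)+d[1]*np.sin(a),d[0]*np.sin(a)-d[1]*np.cos(a),-d[2]])/1000
        print(w,'->',sh.round(4),'turn',round(-np.deg2rad(dy),4),'rows>=',round(max(np.linalg.norm(sh)/.0625,abs(dy)/10.7),1))
        p=np.array(w[:3],float);y=w[3]
E
python3 -c "
from h import *
plan((500,-37,340,10.7))"
python3 - <<'E'
from h import *
w=np.load('w0.npy');a=np.deg2rad(10.7);c=np.array([557,-36])
R=np.array([[np.cos(a),np.sin(a)],[-np.sin(a),np.cos(a)]])
q=(w[...,:2]-c)@R.T
m=(abs(q[...,0])<140)&(abs(q[...,1])<145)&(w[...,2]>57)&(w[...,2]<71)
n,l,st,ce=cv2.connectedComponentsWithStats(m.astype(np.uint8))
for i in range(1,n):
    if st[i,4]>5:
        k=q[l==i]; print(st[i,4],k.mean(0).round(1),k.min(0).round(1),k.max(0).round(1),w[l==i][:,2].mean().round(1))
E
```

```text
(500, -37, 340, 10.7) -> [ 0.4568 -0.3934 -0.1087] turn 0.164 rows>= 9.8
17 [115.2 -81.8] [105.5 -85.7] [124.9 -77.9] 61.3
17 [114.3 -37.9] [104.7 -41.8] [123.1 -34.2] 62.5
17 [113.2  38. ] [103.7  34.3] [122.7  41.6] 62.7
18 [113.3  81.9] [103.4  77.9] [123.   85.8] 62.2
597 [ -1.  -57.3] [-48.5 -88.1] [ 47.6 -27.3] 64.4
601 [-3.5 55.3] [-53.6  21.9] [47.3 88.9] 64.3
18 [-114.9  -84. ] [-124.4  -88.1] [-106.4  -80.1] 61.8
17 [-114.9  -39.8] [-124.6  -43.6] [-106.1  -36.2] 61.8
19 [-115.6   35.5] [-125.2   31.8] [-106.2   39.5] 62.7
19 [-116.    79.5] [-124.8   75.7] [-106.3   83.4] 61.9
```

```bash
python3 -m jog '[0.25,-0.19,-0.1,0,0,0.16, 0.46,-0.377,-0.109,0,0,0.164, 0.46,-0.377,-0.109,0,0,0.164, 0.46,-0.377,-0.109,0,0,0.164, 0.46,-0.377,-0.109,0,0,0.164, 0.46,-0.377,-0.109,0,0,0.164, 0.46,-0.377,-0.109,0,0,0.164, 0.46,-0.377,-0.109,0,0,0.164]' && python3 -m jog '[0,0,0,0,0,0, 0,0,0,0,0,0]'; python3 - <<'E'
from h import *
s=r.sense();print(s['tool_pos'],s['tcp_rot'])
E
```

```text
time: 1.55
tool_pos: [457.0, -139.1, 323.6]
tcp_rot: [180.0, -0.1, 10.7]
ft_force: [0.2, -0.8, -0.1]
finger_gap: 85.1
grip_force: 0.0
time: 1.8
tool_pos: [456.2, -140.8, 322.8]
tcp_rot: [180.0, 0.0, 10.8]
ft_force: [0.5, -0.3, 0.3]
finger_gap: 85.3
grip_force: 0.0
[ 456.17997092 -140.83516612  322.78199714] [1.79979108e+02 1.80319234e-02 1.07740793e+01]
```

```bash
python3 -m jog '[0.05,-0.06,-0.08,0,0,0, 0.05,-0.09,-0.08,0,0,0, 0.05,-0.09,-0.08,0,0,0, 0.05,-0.09,-0.08,0,0,0]'; python3 - <<'E'
from h import *
p=r.snapshot('wrist');save(p,'wrist1');w=cloud(p);np.save('w1.npy',w)
s=r.sense();print(s['tool_pos'],s['tcp_rot'])
R=cv2.Rodrigues(np.array(p['rvec']))[0];print('cam',(-R.T@p['tvec']).round(),R[2].round(2),p['K'][0][0])
print(np.nanmin(w[...,2]),[np.nanpercentile(w[...,i],[1,50,99]).round() for i in range(3)])
E
```

```text
time: 2.3
tool_pos: [488.5, -44.4, 402.4]
tcp_rot: [180.0, 0.0, 10.7]
ft_force: [0.2, 0.2, -0.5]
finger_gap: 85.7
grip_force: 0.0
[488.19608345 -44.71808506 401.730658  ] [1.79996018e+02 8.94665645e-02 1.06086703e+01]
cam [568. -28. 544.] [-0.31 -0.06 -0.95] 303.7238166750564
-4.519751414646126 [array([-67., 485., 755.]), array([-781.,  -50.,  523.]), array([ -2.,   1., 490.])]
```

View pics/wrist1.png

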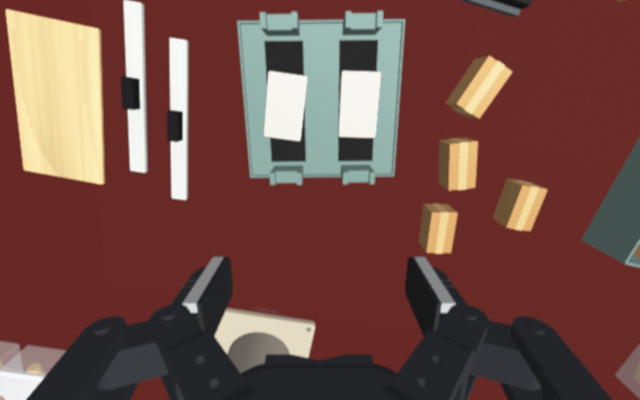

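The wrist view shows everything at once: the boxes at px (286,106) and (360,104), cartons right of them, bars at (133,92) and (175,125), and the board at far left. I'll measure from both views and compare.

```bash
cat >> h.py <<'E'
def tray_fit(w,c=(556.5,-37.2),yaw=11.2):
    a=np.deg2rad(yaw);R=np.array([[np.cos(a),np.sin(a)],[-np.sin(a),np.cos(a)]])
    q=(w[...,:2]-np.array(c))@R.T
    src=[];dst=[]
    for X in(-115,115):
        for Y in(-82,-38,38,82):
            m=(abs(q[...,0]-X)<14)&(abs(q[...,1]-Y)<9)&(abs(w[...,2]-62)<5)
            if m.sum()>5:
                b=w[m][:,:2];bb=q[m];src.append((X,Y));dst.append(((np.percentile(bb,3,0)+np.percentile(bb,97,0))/2)@R+np.array(c))
    M,_=cv2.estimateAffinePartial2D(np.array(src,float),np.array(dst))
    return M[:,2].round(1),np.rad2deg(np.arctan2(M[1,0],M[0,0])).round(2),np.hypot(M[1,0],M[0,0]).round(3),len(src)
def tops(w,lo,hi,region,minn=60):
    m=(w[...,2]>lo)&(w[...,2]<hi)&(w[...,0]>region[0])&(w[...,0]<region[1])&(w[...,1]>region[2])&(w[...,1]<region[3])
    n,l,st,_=cv2.connectedComponentsWithStats(m.astype(np.uint8),connectivity=4)
    for i in range(1,n):
        if st[i,4]<minn: continue
        k=w[l==i];rc=cv2.minAreaRect(k[:,:2].astype(np.float32));(a,b),an=rc[1],rc[2]
        if b>a: a,b,an=b,a,an-90
        an=(an+90)%180-90
        print('  c',np.round(rc[0],1),'size',round(a,1),round(b,1),'yaw',round(an,1),'z',np.median(k[:,2]).round(1),'n',st[i,4])
def report(w):
    print('tray',tray_fit(w))
    print(' tray boxes');tops(w,57,72,(430,690,-170,100),150)
    print(' cartons');tops(w,40,52,(300,700,-520,-190),100)
    print(' bargrips');tops(w,25,38,(350,600,150,300),20)
    print(' bars');tops(w,4,38,(300,700,150,310),60)
    print(' board');tops(w,4,14,(300,700,310,500),200)
    print(' boxes on board');tops(w,60,76,(300,700,300,500),100)
E
python3 - <<'E'
from h import *
for f in('w0.npy','w1.npy'): print(f);report(np.load(f))
E
```

```text
w0.npy
tray (array([556.6, -37.2]), np.float64(11.23), np.float64(0.998), 8)
 tray boxes
  c [567.5 -92.6] size 96.2 58.2 yaw 8.7 z 64.5 n 597
  c [543.6  17.8] size 96.0 57.9 yaw 2.9 z 64.2 n 602
 cartons
  c [ 628.7 -278.8] size 81.3 46.3 yaw -18.9 z 46.5 n 386
  c [ 504.3 -288. ] size 80.0 47.2 yaw 16.3 z 46.5 n 408
  c [ 452.9 -422.6] size 80.8 48.2 yaw 1.0 z 46.3 n 423
  c [ 380.  -291.4] size 80.1 47.2 yaw 9.2 z 46.2 n 432
 bargrips
  c [516.1 270.8] size 47.6 16.3 yaw 1.2 z 32.0 n 94
  c [477.4 198.3] size 46.8 16.4 yaw 0.8 z 32.5 n 96
 bars
  c [514.7 275. ] size 271.5 33.5 yaw 1.4 z 8.8 n 730
  c [478.3 200.2] size 269.3 30.0 yaw 2.3 z 8.5 n 716
 board
  c [475.4 402.9] size 266.9 147.6 yaw -0.0 z 8.3 n 3515
 boxes on board
w1.npy
tray (array([556.6, -35.3]), np.float64(11.27), np.float64(0.997), 8)
 tray boxes
  c [543.2  19.8] size 96.1 58.3 yaw 3.2 z 63.6 n 2504
  c [566.8 -90.8] size 96.1 58.3 yaw 9.1 z 63.6 n 2524
 cartons
  c [ 627.6 -277. ] size 81.6 47.1 yaw -18.5 z 45.8 n 1721
  c [ 503.6 -285.5] size 81.2 47.0 yaw 16.4 z 45.9 n 1361
  c [ 452.  -420.7] size 81.2 48.6 yaw 0.5 z 45.9 n 1218
  c [ 379.5 -289. ] size 81.6 46.8 yaw 9.7 z 45.8 n 1101
 bargrips
  c [516.1 273.7] size 49.9 18.4 yaw 0.9 z 31.1 n 422
  c [477.  200.6] size 50.0 18.2 yaw 3.0 z 31.2 n 366
 bars
  c [516. 274.] size 270.4 28.6 yaw 1.6 z 7.7 n 3070
  c [476.8 201. ] size 270.1 27.2 yaw 2.6 z 7.7 n 2706
 board
  c [474.1 401.9] size 260.4 142.7 yaw -0.8 z 7.3 n 13522
 boxes on board
```

```bash
python3 -c "
from h import *
plan((543.4,18.8,110,3.1),(543.4,18.8,18,3.1),(543.4,18.8,150,3.1),(540,402,150,-0.4),(540,402,22.5,-.4),(540,402,150,-0.4))"
```

```text
(543.4, 18.8, 110, 3.1) -> [ 0.066  -0.0523  0.2917] turn 0.1311 rows>= 4.9
(543.4, 18.8, 18, 3.1) -> [0.    0.    0.092] turn -0.0 rows>= 1.5
(543.4, 18.8, 150, 3.1) -> [ 0.     0.    -0.132] turn -0.0 rows>= 2.1
(540, 402, 150, -0.4) -> [ 0.0173 -0.3828 -0.    ] turn 0.0611 rows>= 6.1
(540, 402, 22.5, -0.4) -> [ 0.     -0.      0.1275] turn -0.0 rows>= 2.0
(540, 402, 150, -0.4) -> [ 0.     -0.     -0.1275] turn -0.0 rows>= 2.0
```

```bash
python3 -m jog '[0.066,-0.0523,0.06,0,0,0.131, 0.066,-0.0523,0.12,0,0,0.131, 0.066,-0.0523,0.292,0,0,0.131, 0.066,-0.0523,0.292,0,0,0.131, 0.066,-0.0523,0.292,0,0,0.131, 0.066,-0.0523,0.292,0,0,0.131, 0.066,-0.0523,0.292,0,0,0.131]' 1 60 | tail -5; python3 -m jog '[0,0,0.05,0,0,0, 0,0,0.08,0,0,0, 0,0,0.092,0,0,0, 0,0,0.092,0,0,0]'; python3 -m jog '[0,0,0,0,0,0, 0,0,0,0,0,0, 0,0,0,0,0,0, 0,0,0,0,0,0, 0,0,0,0,0,0]' -1 60
```

```text
tool_pos: [543.5, 19.2, 111.1]
tcp_rot: [180.0, 0.1, 3.1]
ft_force: [0.5, -0.6, 0.8]
finger_gap: 85.5
grip_force: 0.0
time: 3.72
tool_pos: [545.1, 20.1, 20.6]
tcp_rot: [180.0, -0.1, 3.2]
ft_force: [-0.2, -0.0, 0.3]
finger_gap: 85.4
grip_force: 0.0
time: 4.35
tool_pos: [545.7, 20.3, 21.1]
tcp_rot: [180.0, -0.2, 3.2]
ft_force: [-0.6, -0.2, 8.2]
finger_gap: 57.7
grip_force: 65.3
```

```bash
python3 -m jog '[0,0,-0.03,0,0,0, 0,0,-0.08,0,0,0, 0,0,-0.13,0,0,0, 0,0,-0.13,0,0,0]';python3 -m jog '[0.017,-0.04,0,0,0,0.061, 0.017,-0.1,0,0,0,0.061, 0.017,-0.16,0,0,0,0.061, 0.017,-0.22,0,0,0,0.061, 0.017,-0.28,0,0,0,0.061, 0.017,-0.34,0,0,0,0.061, 0.017,-0.383,0,0,0,0.061, 0.017,-0.383,0,0,0,0.061]'; python3 -c "
from h import *
w=cloud(r.snapshot('top'));tops(w,60,260,(430,620,300,500),100)
plan((540,402,26.5,-0.4))"
```

```text
time: 4.85
tool_pos: [547.5, 20.3, 155.0]
tcp_rot: [179.9, -0.6, 3.2]
ft_force: [-0.4, -0.3, -2.0]
finger_gap: 57.2
grip_force: 64.6
time: 5.85
tool_pos: [537.5, 406.9, 147.2]
tcp_rot: [180.0, 0.1, -0.1]
ft_force: [-0.2, -1.0, -1.6]
finger_gap: 57.7
grip_force: 45.3
  c [534.1 381.7] size 97.9 87.5 yaw -5.8 z 190.8 n 726
(540, 402, 26.5, -0.4) -> [0.0019 0.0029 0.1207] turn 0.0045 rows>= 1.9
```

```bash
python3 -m jog '[0.002,0.003,0.04,0,0,0, 0.002,0.003,0.09,0,0,0, 0.002,0.003,0.115,0,0,0, 0.002,0.003,0.12,0,0,0, 0.002,0.003,0.12,0,0,0, 0.002,0.003,0.12,0,0,0]';
```

```text
time: 6.65
tool_pos: [542.5, 401.1, 30.7]
tcp_rot: [-179.9, -0.1, -0.3]
ft_force: [0.7, 0.2, -1.6]
finger_gap: 57.1
grip_force: 67.9
```

```bash
python3 -m jog '[0,0,0.002,0,0,0, 0,0,0.004,0,0,0, 0,0,0.004,0,0,0]';
```

```text
time: 7.02
tool_pos: [541.6, 401.0, 25.3]
tcp_rot: [-180.0, -0.0, -0.3]
ft_force: [-0.5, 0.9, 1.4]
finger_gap: 57.4
grip_force: 67.8
```

```bash
python3 -m jog '[0,0,0,0,0,0, 0,0,0,0,0,0, 0,0,0,0,0,0, 0,0,-0.05,0,0,0, 0,0,-0.11,0,0,0, 0,0,-0.17,0,0,0, 0,0,-0.17,0,0,0]' 1 60; python3 -c "
from h import *
w=cloud(r.snapshot('top'));report(w)
plan((567.2,-91.7,150,8.9),(567.2,-91.7,20,8.9))"
```

```text
time: 7.9
tool_pos: [544.7, 402.9, 203.3]
tcp_rot: [-179.6, -0.6, -0.3]
ft_force: [0.0, 0.7, 0.4]
finger_gap: 85.5
grip_force: 0.0
tray (array([556.8, -37.1]), np.float64(11.2), np.float64(0.999), 8)
 tray boxes
  c [567.2 -92.7] size 96.0 58.3 yaw 9.1 z 64.6 n 601
 cartons
  c [ 628.2 -279.2] size 81.7 46.9 yaw -18.5 z 46.5 n 386
  c [ 504.3 -287.5] size 79.8 47.2 yaw 16.9 z 46.4 n 411
  c [ 452.8 -422.8] size 80.6 48.3 yaw 1.4 z 46.2 n 426
  c [ 380.  -290.6] size 80.1 47.3 yaw 9.5 z 46.2 n 431
 bargrips
  c [516.2 270.7] size 47.6 16.4 yaw 0.7 z 31.8 n 96
  c [477.5 198.5] size 47.0 16.6 yaw 0.7 z 32.2 n 96
 bars
  c [516.5 272.4] size 269.5 32.5 yaw 1.3 z 8.4 n 729
  c [478.  198.2] size 269.2 30.7 yaw 2.4 z 8.8 n 711
 board
  c [475.9 398. ] size 264.0 143.9 yaw -0.3 z 8.3 n 2530
 boxes on board
  c [539.6 400. ] size 95.6 60.0 yaw 0.0 z 68.1 n 535
(567.2, -91.7, 150, 8.9) -> [0.0266 0.4935 0.0492] turn -0.1606 rows>= 7.9
(567.2, -91.7, 20, 8.9) -> [0.   0.   0.13] turn -0.0 rows>= 2.1
```

```bash
python3 -m jog '[0.027,0.0625,0.03,0,0,-0.16, 0.027,0.12,0.049,0,0,-0.16, 0.027,0.18,0.049,0,0,-0.16, 0.027,0.24,0.049,0,0,-0.16, 0.027,0.30,0.049,0,0,-0.16, 0.027,0.36,0.049,0,0,-0.16, 0.027,0.42,0.049,0,0,-0.16, 0.027,0.482,0.049,0,0,-0.16]' ; python3 -m jog '[0,0.0115,0,0,0,0, 0,0.0115,0,0,0,0]' ;python3 -c "
from h import *
plan((567.2,-91.7,20,8.9))"
```

```text
time: 8.95
tool_pos: [564.4, -82.9, 143.8]
tcp_rot: [-179.9, 0.1, 8.9]
ft_force: [-0.9, 0.2, 0.5]
finger_gap: 85.3
grip_force: 0.0
time: 9.2
tool_pos: [566.8, -92.9, 144.3]
tcp_rot: [-179.9, 0.1, 8.8]
ft_force: [0.2, 0.6, 0.1]
finger_gap: 85.4
grip_force: 0.0
(567.2, -91.7, 20, 8.9) -> [ 0.0006 -0.0012  0.1243] turn -0.0024 rows>= 2.0
```

```bash
python3 -m jog '[0,0,0.05,0,0,0, 0,0,0.1,0,0,0, 0,-0.001,0.124,0,0,0, 0,-0.001,0.124,0,0,0, 0,-0.001,0.124,0,0,0]'; python3 -m jog '[0,0,0,0,0,0, 0,0,0,0,0,0, 0,0,0,0,0,0, 0,0,0,0,0,0, 0,0,0,0,0,0]' -1 60;  python3 -m jog '[0,0,-0.03,0,0,0, 0,0,-0.08,0,0,0, 0,0,-0.13,0,0,0, 0,0,-0.13,0,0,0]'; python3 -c "
from h import *
plan((410,400,150,-0.4))"
```

```text
time: 9.82
tool_pos: [568.3, -90.7, 22.9]
tcp_rot: [180.0, -0.1, 9.0]
ft_force: [0.9, -0.1, 1.0]
finger_gap: 85.4
grip_force: 0.0
time: 10.45
tool_pos: [569.0, -92.0, 23.7]
tcp_rot: [179.9, -0.2, 8.9]
ft_force: [-0.3, 1.0, 6.9]
finger_gap: 57.4
grip_force: 65.5
time: 10.95
tool_pos: [570.8, -92.7, 157.8]
tcp_rot: [179.8, -0.5, 8.9]
ft_force: [0.7, -0.3, -2.2]
finger_gap: 57.4
grip_force: 65.0
(410, 400, 150, -0.4) -> [-0.0831 -0.5116  0.0078] turn 0.1615 rows>= 8.3
```

```bash
python3 -m jog '[-0.01,-0.05,0.008,0,0,0.16, -0.02,-0.11,0.008,0,0,0.16, -0.03,-0.17,0.008,0,0,0.16, -0.04,-0.23,0.008,0,0,0.16, -0.05,-0.29,0.008,0,0,0.16, -0.06,-0.35,0.008,0,0,0.16, -0.07,-0.41,0.008,0,0,0.16, -0.08,-0.465,0.008,0,0,0.16]';python3 -m jog '[-0.003,-0.0466,0,0,0,0, -0.003,-0.0466,0,0,0,0, -0.003,-0.0466,0,0,0,0]'; python3 -c "
from h import *
plan((410,401,29,-0.4))"
```

```text
time: 11.95
tool_pos: [415.1, 356.7, 142.4]
tcp_rot: [179.9, 0.1, -0.3]
ft_force: [0.8, 1.0, -2.2]
finger_gap: 57.6
grip_force: 65.2
time: 12.32
tool_pos: [413.3, 401.2, 142.3]
tcp_rot: [179.9, 0.1, -0.3]
ft_force: [-0.9, -0.5, -2.5]
finger_gap: 57.0
grip_force: 65.5
(410, 401, 29, -0.4) -> [-0.0033  0.0002  0.1133] turn 0.0023 rows>= 1.8
```

```bash
python3 -m jog '[-0.003,0,0.04,0,0,0, -0.003,0,0.09,0,0,0, -0.003,0,0.11,0,0,0, -0.003,0,0.112,0,0,0, -0.003,0,0.113,0,0,0]'; python3 -m jog '[0,0,0.002,0,0,0, 0,0,0.003,0,0,0, 0,0,0.003,0,0,0]'
```

```text
time: 12.95
tool_pos: [412.4, 402.6, 32.8]
tcp_rot: [-179.9, -0.1, -0.3]
ft_force: [0.2, 0.6, -2.8]
finger_gap: 57.4
grip_force: 65.7
time: 13.32
tool_pos: [411.2, 402.3, 28.3]
tcp_rot: [-180.0, -0.0, -0.3]
ft_force: [0.1, 0.3, -2.7]
finger_gap: 57.6
grip_force: 65.7
```

```bash
python3 -m jog '[0,0,0.002,0,0,0, 0,0,0.002,0,0,0]'; python3 -m jog '[0,0,0,0,0,0, 0,0,0,0,0,0, 0,0,0,0,0,0, 0,0,-0.05,0,0,0, 0,0,-0.11,0,0,0, 0,0,-0.17,0,0,0, 0,0,-0.2,0,0,0]' 1 60; python3 -c "
from h import *
plan((480,-120,340,11.2))"
```

```text
time: 13.58
tool_pos: [411.4, 402.5, 27.7]
tcp_rot: [-180.0, -0.1, -0.3]
ft_force: [-5.9, -3.9, 12.6]
finger_gap: 57.2
grip_force: 67.1
time: 14.45
tool_pos: [412.2, 403.0, 230.4]
tcp_rot: [-179.8, -0.3, -0.3]
ft_force: [-0.3, -0.4, 0.3]
finger_gap: 85.2
grip_force: 0.0
(480, -120, 340, 11.2) -> [ 0.0705  0.5226 -0.1096] turn -0.2007 rows>= 8.6
```

```bash
python3 -m jog '[0.07,0.05,-0.04,0,0,-0.1, 0.07,0.11,-0.06,0,0,-0.2, 0.07,0.17,-0.08,0,0,-0.2, 0.07,0.23,-0.11,0,0,-0.2, 0.07,0.29,-0.11,0,0,-0.2, 0.07,0.35,-0.11,0,0,-0.2, 0.07,0.41,-0.11,0,0,-0.2, 0.07,0.47,-0.11,0,0,-0.2]'; python3 -m jog '[0,0.04,0,0,0,0, 0,0.04,0,0,0,0, 0,0.04,0,0,0,0]'; python3 - <<'E'
from h import *
p=r.snapshot('wrist');save(p,'wrist2');w=cloud(p);np.save('w2.npy',w);report(w)
c,y,_,_=tray_fit(w);a=np.deg2rad(y);R=np.array([[np.cos(a),np.sin(a)],[-np.sin(a),np.cos(a)]])
q=(w[...,:2]-c)@R.T
m=(p['pixels'].max(2)<70)&(abs(q[...,0])<104)&(abs(q[...,1])<110)&(abs(w[...,2]-4)<6)
n,l,st,_=cv2.connectedComponentsWithStats(m.astype(np.uint8))
for i in range(1,n):
    if st[i,4]>100: k=q[l==i];print('pad',st[i,4],np.percentile(k,1,0).round(1),np.percentile(k,99,0).round(1))
print('top');report(cloud(r.snapshot('top')))
E
```

```text
time: 15.45
tool_pos: [478.3, -53.0, 336.0]
tcp_rot: [180.0, -0.0, 11.2]
ft_force: [0.4, -0.1, 0.4]
finger_gap: 85.6
grip_force: 0.0
time: 15.82
tool_pos: [486.3, -90.0, 335.6]
tcp_rot: [-180.0, 0.0, 11.1]
ft_force: [0.1, 1.0, 0.4]
finger_gap: 85.5
grip_force: 0.0
tray (array([553. , -36.8]), np.float64(11.56), np.float64(0.972), 8)
 tray boxes
 cartons
  c [ 627.7 -276.8] size 81.4 46.8 yaw -18.7 z 45.8 n 2347
  c [ 503.8 -285.9] size 81.2 47.2 yaw 16.8 z 45.8 n 1778
  c [ 451.9 -420.6] size 81.3 47.9 yaw 1.2 z 45.8 n 1591
  c [ 379.9 -288.5] size 80.7 46.8 yaw 9.6 z 45.8 n 1216
 bargrips
  c [516.  273.4] size 50.2 20.3 yaw 2.9 z 31.1 n 606
  c [477.2 200.7] size 49.7 18.8 yaw 3.0 z 31.2 n 520
 bars
  c [503.  273.1] size 243.5 29.2 yaw 1.7 z 7.7 n 3790
  c [476.5 200.9] size 270.9 28.2 yaw 2.5 z 7.6 n 3719
 board
  c [473.8 366. ] size 259.9 70.0 yaw -0.7 z 7.3 n 6465
 boxes on board
pad 2909 [ 9.5 31.8] [100.5  89.2]
pad 2901 [  8.6 -88.1] [ 99.7 -30.7]
pad 2313 [-90.6  32.4] [-0.5 89.7]
pad 2311 [-91.5 -87.4] [ -1.3 -30.6]
top
tray (array([556.7, -37. ]), np.float64(11.1), np.float64(1.0), 4)
 tray boxes
 cartons
  c [ 452.8 -422.8] size 80.5 47.8 yaw 0.9 z 46.1 n 426
 bargrips
  c [516.2 271.1] size 47.6 17.2 yaw -0.3 z 31.9 n 95
  c [477.3 198. ] size 46.7 16.8 yaw 1.5 z 32.1 n 95
 bars
  c [516.6 272.4] size 275.5 29.6 yaw 2.2 z 8.7 n 738
  c [480.1 198.8] size 272.6 32.6 yaw 2.0 z 8.8 n 715
 board
  c [474.9 401.7] size 265.5 145.7 yaw -0.1 z 8.2 n 2031
 boxes on board
  c [539.8 399.1] size 95.7 59.1 yaw -0.9 z 68.2 n 615
  c [409.4 400.1] size 94.4 58.8 yaw -0.0 z 67.9 n 624
```

View pics/wrist2.png

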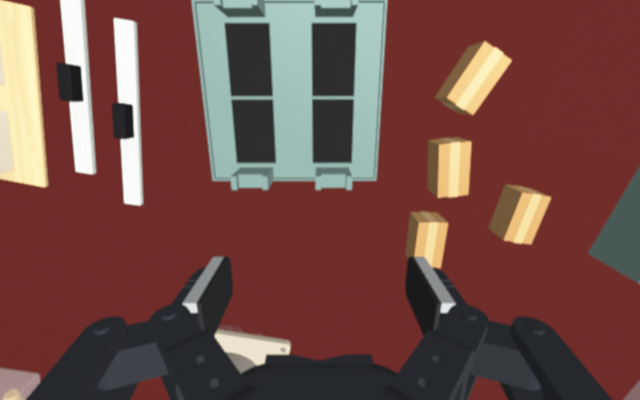

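All four pads are clear: the rows are at px (250,95) and (333,95), with pad centres at ±50, ±60 mm in the tray frame. Both boxes stand on the board. Next come the cartons.

```bash
python3 - <<'E'
from h import *
a=np.deg2rad(11.2)
for X in(50,0,-50):
    for Y in(-60,60): print(X,Y,(556.7+X*np.cos(a)-Y*np.sin(a)).round(1),(-36.2+X*np.sin(a)+Y*np.cos(a)).round(1))
plan((628,-278,110,-18.6))
E
```

```text
50 -60 617.4 -85.3
50 60 594.1 32.4
0 -60 568.4 -95.1
0 60 545.0 22.7
-50 -60 519.3 -104.8
-50 60 496.0 12.9
(628, -278, 110, -18.6) -> [0.1021 0.2127 0.2258] turn 0.5208 rows>= 5.2
```

```bash
python3 -m jog '[0.025,0.05,0.04,0,0,0.16, 0.05,0.1,0.07,0,0,0.34, 0.075,0.15,0.11,0,0,0.52, 0.1,0.2,0.15,0,0,0.52, 0.102,0.213,0.2,0,0,0.52, 0.102,0.213,0.226,0,0,0.52, 0.102,0.213,0.226,0,0,0.52, 0.102,0.213,0.226,0,0,0.52]'; python3 -c "
from h import *
plan((627.5,-277.7,11,-18.6))"
```

```text
time: 16.92
tool_pos: [628.9, -278.8, 111.9]
tcp_rot: [180.0, -0.1, -18.5]
ft_force: [0.3, 0.3, 0.6]
finger_gap: 85.4
grip_force: 0.0
(627.5, -277.7, 11, -18.6) -> [-0.0016 -0.0006  0.1009] turn 0.0009 rows>= 1.6
```

```bash
python3 -m jog '[-0.001,-0.001,0.04,0,0,0, -0.001,-0.001,0.08,0,0,0, -0.001,-0.001,0.1,0,0,0, -0.001,-0.001,0.1,0,0,0, -0.001,-0.001,0.1,0,0,0]'; python3 -m jog '[0,0,0,0,0,0, 0,0,0,0,0,0, 0,0,0,0,0,0, 0,0,0,0,0,0, 0,0,0,0,0,0, 0,0,0,0,0,0]' -1 50;  python3 -m jog '[0,0,-0.03,0,0,0, 0,0,-0.08,0,0,0, 0,0,-0.12,0,0,0, 0,0,-0.12,0,0,0]'; python3 -c "
from h import *
plan((617.4,-85.3,130,11.2))"
```

```text
time: 17.55
tool_pos: [628.8, -279.0, 12.6]
tcp_rot: [180.0, -0.2, -18.6]
ft_force: [0.9, -0.4, 0.5]
finger_gap: 85.6
grip_force: 0.0
time: 18.3
tool_pos: [627.8, -278.8, 11.0]
tcp_rot: [180.0, -0.1, -18.6]
ft_force: [-0.6, 0.4, 5.2]
finger_gap: 45.0
grip_force: 52.3
time: 18.8
tool_pos: [629.7, -279.7, 135.2]
tcp_rot: [179.9, -0.5, -18.6]
ft_force: [-0.1, -0.0, -2.0]
finger_gap: 44.8
grip_force: 51.6
(617.4, -85.3, 130, 11.2) -> [-0.0737 -0.1803  0.0052] turn -0.5207 rows>= 3.1
```

```bash
python3 -m jog '[-0.02,-0.05,0,0,0,-0.17, -0.045,-0.11,0,0,0,-0.35, -0.065,-0.16,0.005,0,0,-0.52, -0.0737,-0.18,0.005,0,0,-0.52, -0.0737,-0.18,0.005,0,0,-0.52, -0.0737,-0.18,0.005,0,0,-0.52]'; python3 -c "
from h import *
plan((617.4,-85.3,17,11.2))"
```

```text
time: 19.55
tool_pos: [614.6, -85.3, 124.4]
tcp_rot: [180.0, 0.0, 11.1]
ft_force: [-0.3, -0.4, -1.2]
finger_gap: 45.5
grip_force: 51.7
(617.4, -85.3, 17, 11.2) -> [0.0027 0.0005 0.1074] turn -0.0024 rows>= 1.7
```

```bash
python3 -m jog '[0.002,0,0.04,0,0,0, 0.002,0,0.08,0,0,0, 0.002,0,0.1,0,0,0, 0.002,0,0.106,0,0,0, 0.002,0,0.107,0,0,0, 0.002,0,0.107,0,0,0]'; python3 -c "
from h import *
plan((617.4,-85.3,16,11.2))"
```

```text
time: 20.3
tool_pos: [618.1, -84.2, 19.6]
tcp_rot: [179.9, -0.1, 11.2]
ft_force: [0.0, 0.4, 0.1]
finger_gap: 45.6
grip_force: 51.7
(617.4, -85.3, 16, 11.2) -> [-0.0009  0.001   0.0036] turn -0.0009 rows>= 0.1
```

```bash
python3 -m jog '[0,0.001,0.002,0,0,0, 0,0.001,0.003,0,0,0, 0,0.001,0.003,0,0,0]'; python3 -c "
from h import *
plan((617.4,-85.3,16,11.2),(617.4,-85.3,130,11.2),(504,-286.7,130,16.6))"
```

```text
time: 20.68
tool_pos: [617.1, -84.8, 15.1]
tcp_rot: [180.0, -0.0, 11.2]
ft_force: [-0.2, 0.0, 0.3]
finger_gap: 45.3
grip_force: 52.0
(617.4, -85.3, 16, 11.2) -> [ 0.0002  0.0006 -0.0009] turn -0.0006 rows>= 0.0
(617.4, -85.3, 130, 11.2) -> [ 0.     0.    -0.114] turn -0.0 rows>= 1.8
(504, -286.7, 130, 16.6) -> [-0.1504  0.1755 -0.    ] turn -0.0942 rows>= 3.7
```

```bash
python3 -m jog '[0,0,0,0,0,0, 0,0,0,0,0,0, 0,0,0,0,0,0, 0,0,-0.04,0,0,0, 0,0,-0.09,0,0,0, 0,0,-0.115,0,0,0, 0,0,-0.115,0,0,0]' 1 50;  python3 -m jog '[-0.035,0.04,0,0,0,-0.09, -0.075,0.085,0,0,0,-0.094, -0.11,0.13,0,0,0,-0.094, -0.15,0.1755,0,0,0,-0.094, -0.15,0.1755,0,0,0,-0.094, -0.15,0.1755,0,0,0,-0.094]'; python3 -c "
from h import *
w=cloud(r.snapshot('top'));tops(w,40,54,(300,700,-520,90),100)
plan((504,-286.7,11,16.6))"
```

```text
time: 21.55
tool_pos: [618.9, -85.2, 133.1]
tcp_rot: [179.9, -0.3, 11.2]
ft_force: [-0.1, 0.6, -0.1]
finger_gap: 85.3
grip_force: 0.0
time: 22.3
tool_pos: [503.0, -285.4, 128.3]
tcp_rot: [-179.9, 0.1, 16.5]
ft_force: [-0.6, -0.7, 1.2]
finger_gap: 85.2
grip_force: 0.0
  c [563.2 -87.8] size 80.9 46.0 yaw 11.5 z 50.3 n 378
  c [ 452.8 -422.6] size 80.6 47.0 yaw 1.3 z 46.3 n 408
  c [ 393.  -308.1] size 44.1 41.0 yaw -32.5 z 46.4 n 133
(504, -286.7, 11, 16.6) -> [-1.000e-04  1.900e-03  1.176e-01] turn -0.0007 rows>= 1.9
```

The carton I just placed has been knocked to (563,-88), which is the announced disturbance. I'll take this carton to the other row and reseat that one afterwards.

```bash
python3 -m jog '[0,0.002,0.05,0,0,0, 0,0.002,0.09,0,0,0, 0,0.002,0.116,0,0,0, 0,0.002,0.116,0,0,0, 0,0.002,0.116,0,0,0]'; python3 -m jog '[0,0,0,0,0,0, 0,0,0,0,0,0, 0,0,0,0,0,0, 0,0,0,0,0,0, 0,0,0,0,0,0, 0,0,0,0,0,0]' -1 50;  python3 -m jog '[0,0,-0.03,0,0,0, 0,0,-0.08,0,0,0, 0,0,-0.12,0,0,0, 0,0,-0.12,0,0,0]'; python3 -c "
from h import *
plan((594.1,32.4,130,11.2))"
```

```text
time: 22.98
tool_pos: [505.4, -287.4, 14.8]
tcp_rot: [180.0, -0.0, 16.6]
ft_force: [0.5, -0.0, 1.1]
finger_gap: 85.7
grip_force: 0.0
time: 23.72
tool_pos: [505.1, -288.5, 15.1]
tcp_rot: [179.9, -0.1, 16.5]
ft_force: [0.7, 1.0, 7.1]
finger_gap: 45.2
grip_force: 52.7
time: 24.22
tool_pos: [506.6, -289.6, 138.5]
tcp_rot: [179.6, -0.3, 16.5]
ft_force: [-0.4, -0.7, -1.4]
finger_gap: 45.2
grip_force: 51.9
(594.1, 32.4, 130, 11.2) -> [ 0.1756 -0.2838  0.0085] turn 0.0931 rows>= 5.3
```

```bash
python3 -m jog '[0.025,-0.04,0,0,0,0.09, 0.055,-0.09,0,0,0,0.093, 0.085,-0.14,0.004,0,0,0.093, 0.115,-0.19,0.008,0,0,0.093, 0.145,-0.24,0.008,0,0,0.093, 0.1756,-0.284,0.008,0,0,0.093, 0.1756,-0.284,0.008,0,0,0.093, 0.1756,-0.284,0.008,0,0,0.093]'; python3 -c "
from h import *
plan((594.1,32.4,22,11.2))"
```

```text
time: 25.22
tool_pos: [590.6, 34.4, 124.1]
tcp_rot: [-180.0, 0.2, 11.3]
ft_force: [0.1, -0.1, -1.6]
finger_gap: 45.1
grip_force: 52.0
(594.1, 32.4, 22, 11.2) -> [0.003  0.0026 0.1021] turn 0.0012 rows>= 1.6
```

```bash
python3 -m jog '[0.002,0.002,0.04,0,0,0, 0.002,0.002,0.08,0,0,0, 0.002,0.002,0.095,0,0,0, 0.002,0.002,0.1,0,0,0, 0.002,0.002,0.102,0,0,0, 0.002,0.002,0.102,0,0,0, 0.002,0.002,0.102,0,0,0]'; python3 -c "
from h import *
plan((594.1,32.4,19.2,11.2))"
```

```text
time: 26.1
tool_pos: [595.0, 32.8, 25.0]
tcp_rot: [180.0, -0.1, 11.2]
ft_force: [-1.1, 0.6, -0.8]
finger_gap: 45.7
grip_force: 52.0
(594.1, 32.4, 19.2, 11.2) -> [-0.0009  0.0002  0.0058] turn 0.0004 rows>= 0.1
```

```bash
python3 -m jog '[0,0,0.002,0,0,0, 0,0,0.004,0,0,0, 0,0,0.004,0,0,0, 0,0,0.004,0,0,0]'; python3 -m jog '[0,0,0.001,0,0,0, 0,0,0.001,0,0,0]'
```

```text
time: 26.6
tool_pos: [594.0, 32.8, 19.7]
tcp_rot: [-180.0, 0.0, 11.2]
ft_force: [-0.2, -0.1, -1.8]
finger_gap: 45.2
grip_force: 52.0
time: 26.85
tool_pos: [594.2, 32.8, 19.2]
tcp_rot: [180.0, -0.0, 11.2]
ft_force: [-2.8, 0.3, 3.6]
finger_gap: 44.9
grip_force: 52.4
```

Contact. I release, rise to a viewing height and re-measure.

```bash
python3 -m jog '[0,0,0,0,0,0, 0,0,0,0,0,0, 0,0,0,0,0,0, 0,0,-0.04,0,0,0, 0,0,-0.1,0,0,0, -0.04,0.04,-0.15,0,0,0, -0.08,0.08,-0.19,0,0,0, -0.1,0.11,-0.22,0,0,0]' 1 50; python3 -m jog '[0,0,0,0,0,0, 0,0,0,0,0,0]' | head -2; python3 -c "
from h import *
p=r.snapshot('wrist');save(p,'wrist3');w=cloud(p);tops(w,40,56,(300,700,-520,90),100);print('top')
w=cloud(r.snapshot('top'));tops(w,40,56,(300,700,-520,90),100)
"
```

```text
time: 27.85
tool_pos: [517.5, -92.7, 237.6]
tcp_rot: [180.0, -0.0, 11.3]
ft_force: [0.7, -0.3, 0.0]
finger_gap: 85.4
grip_force: 0.0
time: 28.1
tool_pos: [518.7, -91.7, 236.0]
  c [655.8  45. ] size 51.8 16.5 yaw -78.5 z 49.3 n 879
  c [678.  -72.3] size 51.7 14.7 yaw -79.0 z 49.4 n 832
  c [593.7  33.4] size 80.1 47.1 yaw 11.2 z 49.5 n 4039
  c [562.7 -85.9] size 80.8 46.1 yaw 11.0 z 49.7 n 3292
  c [432.6   1.1] size 52.2 20.5 yaw -78.6 z 49.4 n 684
  c [ 456.  -116.5] size 51.4 20.4 yaw -78.8 z 49.6 n 647
  c [ 452.1 -420.2] size 81.8 48.3 yaw 1.1 z 45.8 n 2293
  c [ 410.8 -300.1] size 45.4 22.4 yaw 46.5 z 45.7 n 338
top
  c [593.2  31.4] size 80.7 45.7 yaw 11.3 z 50.5 n 385
  c [ 452.8 -422.7] size 80.7 47.8 yaw 1.7 z 46.4 n 430
  c [ 380.1 -291.2] size 80.0 47.0 yaw 9.3 z 46.3 n 434
```

View pics/wrist3.png

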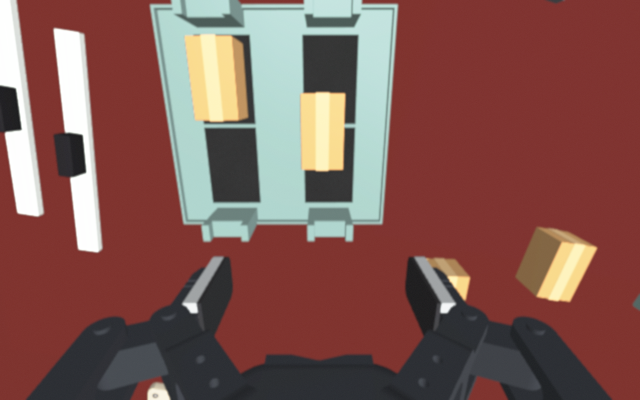

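The picture shows carton B correctly on the upper-left pad (px 217,78) and carton A straddling the two right pads (px 323,132). I'll reseat A.

```bash
python3 -c "
from h import *
plan((563,-87,110,11.2),(563,-87,16,11.2))"
```

```text
(563, -87, 110, 11.2) -> [0.0446 0.005  0.1247] turn 0.0012 rows>= 2.1
(563, -87, 16, 11.2) -> [0.    0.    0.094] turn -0.0 rows>= 1.5
```

```bash
python3 -m jog '[0.02,0.004,0.05,0,0,0, 0.0446,0.004,0.1,0,0,0, 0.0446,0.004,0.12,0,0,0, 0.0446,0.004,0.16,0,0,0, 0.0446,0.004,0.2,0,0,0, 0.0446,0.004,0.217,0,0,0, 0.0446,0.004,0.217,0,0,0, 0.0446,0.004,0.217,0,0,0]'; python3 -m jog '[0,0,0,0,0,0, 0,0,0,0,0,0, 0,0,0,0,0,0, 0,0,0,0,0,0, 0,0,0,0,0,0, 0,0,0,0,0,0]' -1 50;python3 -m jog '[0,0,-0.02,0,0,0, 0,0,-0.04,0,0,0, 0.03,0.005,-0.04,0,0,0, 0.053,0.009,-0.04,0,0,0, 0.053,0.009,-0.04,0,0,0, 0.053,0.009,-0.04,0,0,0]';python3 -c "
from h import *
plan((617.4,-85.3,20,11.2))"
```

```text
time: 29.2
tool_pos: [564.7, -87.3, 21.3]
tcp_rot: [179.9, -0.1, 11.2]
ft_force: [0.6, -0.1, 0.7]
finger_gap: 85.2
grip_force: 0.0
time: 29.95
tool_pos: [564.1, -87.4, 20.5]
tcp_rot: [179.9, -0.1, 11.2]
ft_force: [-1.0, -0.9, 6.4]
finger_gap: 45.3
grip_force: 52.4
time: 30.7
tool_pos: [616.6, -85.6, 59.8]
tcp_rot: [-180.0, 0.0, 11.2]
ft_force: [-1.3, -0.1, -0.2]
finger_gap: 45.0
grip_force: 51.6
(617.4, -85.3, 20, 11.2) -> [ 0.0009 -0.0001  0.0398] turn 0.0005 rows>= 0.6
```

```bash
python3 -m jog '[0.002,0,0.02,0,0,0, 0.002,0,0.035,0,0,0, 0.002,0,0.038,0,0,0, 0.002,0,0.039,0,0,0, 0.002,0,0.039,0,0,0, 0.002,0,0.039,0,0,0]'; python3 -m jog '[0,0,0.001,0,0,0, 0,0,0.001,0,0,0]'
```

```text
time: 31.45
tool_pos: [618.1, -85.1, 20.2]
tcp_rot: [-180.0, 0.1, 11.2]
ft_force: [-5.0, 1.2, 10.6]
finger_gap: 45.0
grip_force: 53.5
time: 31.7
tool_pos: [618.4, -85.1, 20.2]
tcp_rot: [-180.0, 0.1, 11.2]
ft_force: [-8.5, 1.5, 17.3]
finger_gap: 44.9
grip_force: 54.3
```

```bash
python3 -m jog '[0,0,-0.001,0,0,0, 0,0,-0.001,0,0,0, 0,0,-0.001,0,0,0, 0,0,-0.001,0,0,0, 0,0,-0.04,0,0,0, 0,0,-0.09,0,0,0, 0,0,-0.115,0,0,0, 0,0,-0.115,0,0,0]' 1 50;  python3 -c "
from h import *
plan((452.4,-421.5,115,1.2))"
```

```text
time: 32.7
tool_pos: [620.9, -85.6, 137.5]
tcp_rot: [179.9, -0.3, 11.2]
ft_force: [0.4, 0.2, -0.2]
finger_gap: 85.4
grip_force: 0.0
(452.4, -421.5, 115, 1.2) -> [-0.2307  0.2967  0.0225] turn 0.1749 rows>= 6.0
```

```bash
python3 -m jog '[-0.038,0.049,0,0,0,0.087, -0.076,0.098,0,0,0,0.175, -0.115,0.147,0.01,0,0,0.175, -0.154,0.197,0.02,0,0,0.175, -0.192,0.246,0.022,0,0,0.175, -0.231,0.297,0.022,0,0,0.175, -0.231,0.297,0.022,0,0,0.175, -0.231,0.297,0.022,0,0,0.175]';  python3 -c "
from h import *
w=cloud(r.snapshot('top'));tops(w,40,56,(300,700,-520,90),100)
plan((452.4,-421.5,11,1.2))"
```

```text
time: 33.7
tool_pos: [449.3, -420.8, 110.5]
tcp_rot: [-179.9, 0.1, 1.1]
ft_force: [0.7, 0.6, 0.2]
finger_gap: 85.7
grip_force: 0.0
  c [618.  -85.9] size 80.5 46.2 yaw 10.5 z 50.5 n 391
  c [593.3  31.5] size 80.6 45.7 yaw 11.4 z 50.3 n 385
  c [ 482.8 -421.1] size 45.8 20.0 yaw -85.2 z 46.2 n 101
  c [ 426.3 -423.1] size 46.4 27.0 yaw 89.4 z 46.2 n 141
  c [ 380.3 -291.1] size 80.9 46.9 yaw 9.9 z 46.2 n 438
(452.4, -421.5, 11, 1.2) -> [0.0024 0.0014 0.0998] turn 0.0 rows>= 1.6
```

```bash
python3 -m jog '[0.001,0.001,0.04,0,0,0, 0.001,0.001,0.08,0,0,0, 0.001,0.001,0.097,0,0,0, 0.001,0.001,0.097,0,0,0, 0.001,0.001,0.097,0,0,0]'; python3 -m jog '[0,0,0,0,0,0, 0,0,0,0,0,0, 0,0,0,0,0,0, 0,0,0,0,0,0, 0,0,0,0,0,0, 0,0,0,0,0,0]' -1 50;  python3 -m jog '[0,0,-0.03,0,0,0, 0,0,-0.08,0,0,0, 0,0,-0.12,0,0,0, 0,0,-0.12,0,0,0]'; python3 -c "
from h import *
plan((519.3,-104.8,130,11.2))"
```

```text
time: 34.38
tool_pos: [452.4, -423.0, 17.1]
tcp_rot: [179.9, -0.1, 1.2]
ft_force: [0.9, -1.3, 0.8]
finger_gap: 85.5
grip_force: 0.0
time: 35.12
tool_pos: [451.7, -423.2, 16.6]
tcp_rot: [179.9, -0.1, 1.2]
ft_force: [0.0, 0.4, 6.3]
finger_gap: 45.2
grip_force: 52.5
time: 35.62
tool_pos: [453.1, -424.6, 140.3]
tcp_rot: [179.7, -0.3, 1.2]
ft_force: [-0.4, -0.7, -2.0]
finger_gap: 45.3
grip_force: 51.8
(519.3, -104.8, 130, 11.2) -> [ 0.0729 -0.3184  0.0103] turn -0.1748 rows>= 5.2
```

```bash
python3 -m jog '[0.012,-0.05,0,0,0,-0.087, 0.025,-0.105,0,0,0,-0.175, 0.037,-0.16,0,0,0,-0.175, 0.05,-0.215,0,0,0,-0.175, 0.06,-0.27,0.005,0,0,-0.175, 0.073,-0.318,0.005,0,0,-0.175, 0.073,-0.318,0.005,0,0,-0.175, 0.073,-0.318,0.005,0,0,-0.175]'; python3 -c "
from h import *
plan((519.3,-104.8,23,11.2))"
```

```text
time: 36.62
tool_pos: [516.8, -103.0, 129.3]
tcp_rot: [-180.0, 0.1, 11.3]
ft_force: [0.1, -0.2, -1.0]
finger_gap: 45.0
grip_force: 52.0
(519.3, -104.8, 23, 11.2) -> [0.0021 0.0022 0.1063] turn 0.0011 rows>= 1.7
```

```bash
python3 -m jog '[0.002,0.002,0.04,0,0,0, 0.002,0.002,0.08,0,0,0, 0.002,0.002,0.1,0,0,0, 0.002,0.002,0.106,0,0,0, 0.002,0.002,0.106,0,0,0, 0.002,0.002,0.106,0,0,0]'; python3 -m jog '[0,0,0,0,0,0, 0,0,0.001,0,0,0]';python3 -c "
from h import *
plan((519.3,-104.8,20.6,11.2))"
```

```text
time: 37.38
tool_pos: [520.9, -105.3, 25.7]
tcp_rot: [179.9, -0.1, 11.2]
ft_force: [0.2, -0.2, -0.2]
finger_gap: 45.1
grip_force: 52.0
time: 37.62
tool_pos: [520.4, -104.7, 24.1]
tcp_rot: [180.0, -0.1, 11.2]
ft_force: [-0.6, -0.2, -1.4]
finger_gap: 45.5
grip_force: 52.0
(519.3, -104.8, 20.6, 11.2) -> [-0.0011 -0.0001  0.0035] turn 0.0005 rows>= 0.1
```

```bash
python3 -m jog '[-0.001,0,0.002,0,0,0, -0.001,0,0.003,0,0,0, -0.001,0,0.003,0,0,0]'; python3 -m jog '[0,0,0.001,0,0,0, 0,0,0.001,0,0,0]'
```

```text
time: 38.0
tool_pos: [518.8, -104.7, 20.6]
tcp_rot: [-180.0, 0.0, 11.2]
ft_force: [-2.9, 1.2, 3.9]
finger_gap: 45.1
grip_force: 52.4
time: 38.25
tool_pos: [519.0, -104.8, 20.5]
tcp_rot: [-180.0, 0.0, 11.2]
ft_force: [-8.0, 1.4, 13.8]
finger_gap: 45.5
grip_force: 53.7
```

Contact. Release, then on to carton D at (380,-290), yaw 9.6.

```bash
python3 -m jog '[0,0,-0.001,0,0,0, 0,0,-0.001,0,0,0, 0,0,-0.001,0,0,0, 0,0,-0.001,0,0,0, 0,0,-0.04,0,0,0, 0,0,-0.09,0,0,0, 0,0,-0.115,0,0,0, 0,0,-0.115,0,0,0]' 1 50;  python3 -c "
from h import *
plan((380,-290,115,9.6))"
```

```text
time: 39.25
tool_pos: [520.8, -105.3, 137.0]
tcp_rot: [179.9, -0.3, 11.2]
ft_force: [0.1, 0.1, -1.1]
finger_gap: 85.3
grip_force: 0.0
(380, -290, 115, 9.6) -> [-0.174   0.1538  0.022 ] turn 0.0283 rows>= 3.7
```

```bash
python3 -m jog '[-0.043,0.038,0,0,0,0.028, -0.087,0.077,0.01,0,0,0.028, -0.13,0.115,0.02,0,0,0.028, -0.174,0.154,0.022,0,0,0.028, -0.174,0.154,0.022,0,0,0.028, -0.174,0.154,0.022,0,0,0.028]';  python3 -c "
from h import *
w=cloud(r.snapshot('top'));tops(w,40,56,(300,700,-520,90),60)
plan((380,-290,13,9.6))"
```

```text
time: 40.0
tool_pos: [377.6, -289.1, 111.0]
tcp_rot: [-179.9, 0.0, 9.5]
ft_force: [-0.8, 0.6, 1.3]
finger_gap: 85.6
grip_force: 0.0
  c [682.  -77.2] size 41.6 21.2 yaw -79.7 z 50.1 n 84
  c [657.7  43.3] size 50.9 21.3 yaw -81.8 z 49.4 n 84
  c [618.3 -86.2] size 81.6 46.2 yaw 11.2 z 50.4 n 391
  c [593.1  31.4] size 80.2 45.7 yaw 11.3 z 50.4 n 384
  c [ 519.7 -105.8] size 80.7 46.5 yaw 11.8 z 50.5 n 405
  c [ 456.1 -119.1] size 35.3 20.0 yaw -79.7 z 50.4 n 82
  c [432.6  -0.8] size 35.3 19.9 yaw -79.1 z 50.1 n 82
  c [ 402.1 -286.9] size 46.7 34.7 yaw -80.8 z 46.1 n 173
(380, -290, 13, 9.6) -> [0.0016 0.0016 0.0983] turn 0.0004 rows>= 1.6
```

```bash
python3 -m jog '[0.001,0.001,0.04,0,0,0, 0.001,0.001,0.08,0,0,0, 0.001,0.001,0.097,0,0,0, 0.001,0.001,0.097,0,0,0, 0.001,0.001,0.097,0,0,0]'; python3 -m jog '[0,0,0,0,0,0, 0,0,0,0,0,0, 0,0,0,0,0,0, 0,0,0,0,0,0, 0,0,0,0,0,0, 0,0,0,0,0,0]' -1 50;  python3 -m jog '[0,0,-0.03,0,0,0, 0,0,-0.08,0,0,0, 0,0,-0.12,0,0,0, 0,0,-0.12,0,0,0]'; python3 -c "
from h import *
plan((496,12.9,130,11.2))"
```

```text
time: 40.67
tool_pos: [380.6, -291.1, 16.8]
tcp_rot: [179.9, -0.1, 9.7]
ft_force: [-0.1, 1.0, 0.5]
finger_gap: 85.5
grip_force: 0.0
time: 41.42
tool_pos: [380.0, -291.2, 16.4]
tcp_rot: [179.9, -0.1, 9.6]
ft_force: [-1.3, 0.4, 5.4]
finger_gap: 45.2
grip_force: 52.6
time: 41.92
tool_pos: [381.2, -292.4, 139.3]
tcp_rot: [179.7, -0.2, 9.6]
ft_force: [-0.3, 0.1, -1.9]
finger_gap: 45.5
grip_force: 52.0
(496, 12.9, 130, 11.2) -> [ 0.1641 -0.2818  0.0093] turn -0.0278 rows>= 5.2
```

```bash
python3 -m jog '[0.027,-0.047,0,0,0,-0.028, 0.055,-0.095,0,0,0,-0.028, 0.082,-0.141,0,0,0,-0.028, 0.11,-0.19,0,0,0,-0.028, 0.137,-0.235,0.004,0,0,-0.028, 0.164,-0.282,0.004,0,0,-0.028, 0.164,-0.282,0.004,0,0,-0.028, 0.164,-0.282,0.004,0,0,-0.028]'; python3 -c "
from h import *
plan((496,12.9,23,11.2))"
```

```text
time: 42.92
tool_pos: [492.9, 15.0, 129.8]
tcp_rot: [-180.0, 0.2, 11.3]
ft_force: [-0.3, -0.1, -1.4]
finger_gap: 45.2
grip_force: 52.1
(496, 12.9, 23, 11.2) -> [0.0027 0.0027 0.1068] turn 0.0014 rows>= 1.7
```

```bash
python3 -m jog '[0.002,0.002,0.04,0,0,0, 0.002,0.002,0.08,0,0,0, 0.002,0.002,0.1,0,0,0, 0.002,0.002,0.106,0,0,0, 0.002,0.002,0.106,0,0,0, 0.002,0.002,0.106,0,0,0]'; python3 -m jog '[-0.001,0,0.002,0,0,0, -0.001,0,0.004,0,0,0, -0.001,0,0.004,0,0,0]'
```

```text
time: 43.68
tool_pos: [497.3, 12.9, 26.6]
tcp_rot: [180.0, -0.1, 11.2]
ft_force: [0.7, -0.4, -1.1]
finger_gap: 45.3
grip_force: 52.1
time: 44.05
tool_pos: [495.2, 13.3, 21.3]
tcp_rot: [-180.0, 0.0, 11.2]
ft_force: [0.3, 0.8, -0.9]
finger_gap: 45.4
grip_force: 52.1
```

```bash
python3 -m jog '[0,0,0.001,0,0,0, 0,0,0.001,0,0,0, 0,0,0.001,0,0,0]';  python3 -m jog '[0,0,0,0,0,0, 0,0,0,0,0,0, 0,0,0,0,0,0, 0,0,0,0,0,0, 0,0,-0.04,0,0,0, 0,0,-0.1,0,0,0, -0.02,0,-0.16,0,0,0, -0.03,0.02,-0.22,0,0,0]' 1 50; python3 -m jog '[0,0.01,0,0,0,0, 0,0.01,-0.04,0,0,0, 0,0.01,-0.04,0,0,0]'; python3 - <<'E'
from h import *
p=r.snapshot('wrist');save(p,'wrist4');w=cloud(p);tops(w,40,56,(400,700,-250,90),100);print(tray_fit(w));tops(w,25,38,(350,600,150,300),20);tops(w,4,38,(300,700,150,310),60)
w=cloud(r.snapshot('top'));print('top');tops(w,40,56,(400,700,-250,90),100);tops(w,60,76,(300,700,300,500),100)
E
```

```text
time: 44.42
tool_pos: [495.4, 13.2, 20.4]
tcp_rot: [-180.0, -0.0, 11.2]
ft_force: [-0.7, -0.0, 0.5]
finger_gap: 45.4
grip_force: 52.3
time: 45.42
tool_pos: [469.0, -11.0, 240.1]
tcp_rot: [-180.0, -0.0, 11.3]
ft_force: [0.4, -0.1, -0.1]
finger_gap: 85.5
grip_force: 0.0
time: 45.8
tool_pos: [473.3, -21.7, 280.7]
tcp_rot: [179.9, -0.2, 11.2]
ft_force: [0.2, 0.6, 0.3]
finger_gap: 85.4
grip_force: 0.0
  c [617.8 -84.1] size 80.6 46.3 yaw 11.4 z 49.7 n 3346
  c [593.4  33.6] size 80.6 46.2 yaw 11.2 z 49.6 n 3249
  c [ 519.1 -103.6] size 80.8 46.3 yaw 11.7 z 49.7 n 2572
  c [495.   14.4] size 80.2 45.7 yaw 11.0 z 49.7 n 2484
  c [432.5   1.3] size 51.3 20.4 yaw -78.1 z 49.5 n 519
  c [ 455.3 -116.2] size 52.1 20.7 yaw -79.1 z 49.6 n 550
(array([556.7, -35.1]), np.float64(11.21), np.float64(0.998), 4)
  c [516.2 273.8] size 49.7 20.0 yaw 2.3 z 31.0 n 777
  c [477.  200.5] size 50.1 19.1 yaw 2.8 z 31.1 n 654
  c [496.3 273.3] size 230.6 28.7 yaw 1.6 z 7.7 n 4496
  c [476.9 201. ] size 270.3 27.9 yaw 2.7 z 7.7 n 4640
top
  c [539.8 399.2] size 96.7 60.0 yaw 0.4 z 68.1 n 616
  c [409.6 400.9] size 94.5 58.8 yaw 0.5 z 68.1 n 630
```

View pics/wrist4.png

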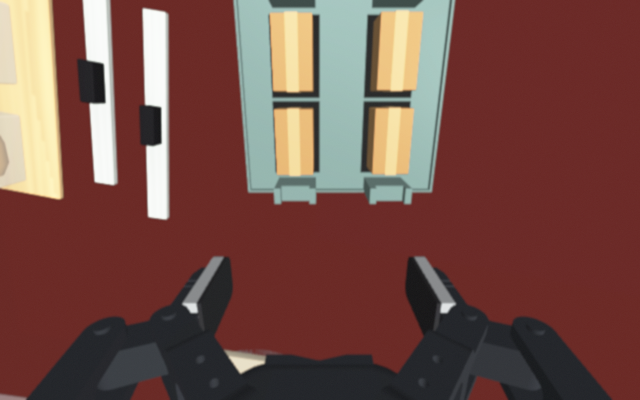

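All four cartons lie centred on their pads and both boxes are on the board. Next are the bars: the inner bar's grip is at px (150,125), the outer at (92,81).

```bash
python3 -c "
from h import *
plan((477,199.5,90,2.6))"
```

```text
(477, 199.5, 90, 2.6) -> [ 0.0479 -0.2156  0.1874] turn 0.1503 rows>= 4.6
```

```bash
python3 -m jog '[0.01,-0.05,0.03,0,0,0.08, 0.02,-0.1,0.06,0,0,0.15, 0.03,-0.15,0.09,0,0,0.15, 0.04,-0.2,0.13,0,0,0.15, 0.048,-0.2156,0.17,0,0,0.15, 0.048,-0.2156,0.187,0,0,0.15, 0.048,-0.2156,0.187,0,0,0.15, 0.048,-0.2156,0.187,0,0,0.15]' 0 60;  python3 -c "
from h import *
p=r.snapshot('wrist');save(p,'wrist5');w=cloud(p);tops(w,25,38,(350,600,150,300),20);tops(w,4,38,(300,700,150,310),60)
plan((477,199.5,20,2.6))"
```

```text
time: 46.9
tool_pos: [478.0, 198.8, 92.6]
tcp_rot: [-180.0, -0.1, 2.6]
ft_force: [0.1, -0.7, 0.7]
finger_gap: 42.3
grip_force: 0.0
  c [516.7 274.4] size 49.4 18.7 yaw 1.8 z 31.3 n 2059
  c [477.6 201.7] size 49.9 17.8 yaw 3.0 z 31.4 n 1619
  c [500.7 274. ] size 230.4 27.1 yaw 1.5 z 7.7 n 10678
  c [476.8 201.4] size 270.6 26.0 yaw 2.6 z 7.7 n 11098
(477, 199.5, 20, 2.6) -> [-0.0014 -0.0006  0.0731] turn -0.0009 rows>= 1.2
```

```bash
python3 -m jog '[-0.001,-0.001,0.04,0,0,0, -0.001,-0.001,0.07,0,0,0, -0.001,-0.001,0.073,0,0,0, -0.001,-0.001,0.073,0,0,0, -0.001,-0.001,0.073,0,0,0, -0.001,-0.001,0.073,0,0,0]'; python3 -m jog '[0,0,0.003,0,0,0, 0,0,0.006,0,0,0, 0,0,0.006,0,0,0, 0,0,0.006,0,0,0]'
```

```text
time: 47.7
tool_pos: [477.1, 200.7, 19.7]
tcp_rot: [-180.0, -0.1, 2.6]
ft_force: [-0.3, -0.5, -0.2]
finger_gap: 42.6
grip_force: 0.0
time: 48.2
tool_pos: [475.9, 200.4, 12.1]
tcp_rot: [180.0, 0.0, 2.6]
ft_force: [0.2, -0.2, 0.2]
finger_gap: 42.7
grip_force: 0.0
```

```bash
python3 -m jog '[0,0,0,0,0,0, 0,0,0,0,0,0, 0,0,0,0,0,0, 0,0,0,0,0,0, 0,0,0,0,0,0]' -1 70; python3 -m jog '[0,0,-0.02,0,0,0, 0,0,-0.06,0,0,0, 0,0,-0.11,0,0,0, 0,0,-0.14,0,0,0, 0,0,-0.14,0,0,0]';  python3 -c "
from h import *
plan((568.4,-95.1,150,11.2))"
```

```text
time: 48.82
tool_pos: [476.3, 200.6, 12.5]
tcp_rot: [-180.0, -0.0, 2.6]
ft_force: [-1.1, 1.0, 4.5]
finger_gap: 16.6
grip_force: 70.0
time: 49.45
tool_pos: [477.6, 200.9, 154.5]
tcp_rot: [-179.9, -0.3, 2.6]
ft_force: [0.5, -0.1, -3.1]
finger_gap: 16.3
grip_force: 69.4
(568.4, -95.1, 150, 11.2) -> [0.0771 0.2998 0.0045] turn -0.1497 rows>= 5.0
```

```bash
python3 -m jog '[0.012,0.045,0,0,0,-0.05, 0.025,0.09,0,0,0,-0.1, 0.037,0.135,0,0,0,-0.15, 0.05,0.18,0.004,0,0,-0.15, 0.062,0.225,0.004,0,0,-0.15, 0.072,0.27,0.004,0,0,-0.15, 0.077,0.3,0.004,0,0,-0.15, 0.077,0.3,0.004,0,0,-0.15]'; python3 -m jog '[0,0,0.02,0,0,0, 0,0,0.045,0,0,0, 0,0,0.06,0,0,0, 0,0,0.06,0,0,0, 0,0,0.06,0,0,0]'; python3 - <<'E'
from h import *
p=r.snapshot('top');save(p,'top5');w=cloud(p)
p=r.snapshot('wrist');save(p,'wrist6');w2=cloud(p)
for v in(w,w2): tops(v,80,102,(400,720,-200,60),50);print('-')
plan((568.4,-95.1,70,11.2))
E
```

```text
time: 50.45
tool_pos: [565.3, -97.6, 145.0]
tcp_rot: [-179.9, 0.2, 11.0]
ft_force: [-0.5, 0.8, -3.1]
finger_gap: 16.6
grip_force: 69.5
time: 51.08
tool_pos: [567.0, -95.4, 88.7]
tcp_rot: [180.0, -0.0, 11.3]
ft_force: [-0.6, -0.2, -1.8]
finger_gap: 16.6
grip_force: 69.5
  c [ 495.8 -110.7] size 121.3 26.4 yaw 11.3 z 84.4 n 346
-
  c [629.5 -83.1] size 113.4 29.6 yaw 10.4 z 84.3 n 12754
  c [569.8 -75.1] size 5.9 1.4 yaw -77.4 z 99.1 n 75
  c [ 577.1 -111.7] size 6.2 1.5 yaw -81.3 z 99.4 n 81
  c [ 510.7 -105.9] size 34.5 26.1 yaw 12.7 z 84.1 n 1655
-
(568.4, -95.1, 70, 11.2) -> [ 0.001  -0.0005  0.0195] turn 0.0005 rows>= 0.3
```

View pics/wrist6.png

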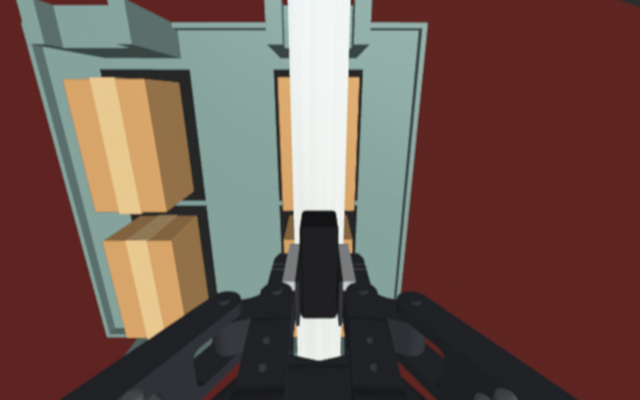

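The bar is aligned with the far fork (px 318,40) and its near end is where it should be. Lowering.

```bash
python3 -m jog '[0.001,0,0.008,0,0,0, 0.001,0,0.016,0,0,0, 0.001,0,0.02,0,0,0, 0.001,0,0.02,0,0,0]'; python3 -m jog '[0,0,0.003,0,0,0, 0,0,0.005,0,0,0, 0,0,0.005,0,0,0, 0,0,0.005,0,0,0]'
```

```text
time: 51.68
tool_pos: [567.1, -95.4, 67.5]
tcp_rot: [-180.0, 0.1, 11.2]
ft_force: [0.4, -0.1, -2.8]
finger_gap: 16.7
grip_force: 69.5
time: 52.18
tool_pos: [567.7, -95.6, 63.3]
tcp_rot: [180.0, -0.0, 11.2]
ft_force: [0.2, 0.5, -1.9]
finger_gap: 16.7
grip_force: 69.5
```

```bash
python3 -m jog '[0.001,0,0.001,0,0,0, 0.001,0,0.001,0,0,0]'; python3 -m jog '[0,0,0.001,0,0,0, 0,0,0.001,0,0,0]'
```

```text
time: 52.42
tool_pos: [568.8, -95.4, 62.6]
tcp_rot: [180.0, -0.0, 11.2]
ft_force: [-0.9, -0.4, 0.1]
finger_gap: 16.3
grip_force: 69.8
time: 52.68
tool_pos: [568.9, -95.4, 62.5]
tcp_rot: [180.0, -0.0, 11.2]
ft_force: [-5.3, 1.5, 9.0]
finger_gap: 16.1
grip_force: 71.1
```

```bash
python3 -m jog '[0,0,-0.001,0,0,0, 0,0,-0.001,0,0,0, 0,0,-0.001,0,0,0, 0,0,-0.001,0,0,0, 0,0,-0.03,0,0,0, 0,0,-0.08,0,0,0, 0,0,-0.12,0,0,0, 0,0,-0.12,0,0,0]' 0 60; python3 -c "
from h import *
w=cloud(r.snapshot('wrist'));tops(w,75,90,(400,720,-200,60),50);tops(w,54,61,(400,720,-150,-40),200)
plan((516.3,273,120,1.5))"
```

```text
time: 53.68
tool_pos: [571.3, -96.0, 186.1]
tcp_rot: [179.8, -0.4, 11.2]
ft_force: [0.2, 0.1, 0.6]
finger_gap: 42.8
grip_force: 0.0
  c [570.4 -94.4] size 49.5 17.7 yaw 10.7 z 81.4 n 1165
  c [570.1 -94.2] size 270.1 26.0 yaw 11.2 z 57.6 n 6846
(516.3, 273, 120, 1.5) -> [ 0.0191 -0.3721  0.0634] turn 0.1696 rows>= 6.0
```

```bash
python3 -m jog '[0.003,-0.0625,0,0,0,0.08, 0.006,-0.12,0.02,0,0,0.17, 0.01,-0.18,0.03,0,0,0.17, 0.013,-0.24,0.04,0,0,0.17, 0.016,-0.3,0.06,0,0,0.17, 0.019,-0.355,0.063,0,0,0.17, 0.019,-0.372,0.063,0,0,0.17, 0.019,-0.372,0.063,0,0,0.17]' 0 60;  python3 -c "
from h import *
p=r.snapshot('wrist');w=cloud(p);tops(w,25,38,(350,700,150,350),20);tops(w,4,38,(300,700,150,310),60)
plan((516.3,273,20,1.5))"
```

```text
time: 54.72
tool_pos: [514.0, 273.6, 117.0]
tcp_rot: [179.9, 0.1, 1.6]
ft_force: [-0.2, -0.3, -0.5]
finger_gap: 43.1
grip_force: 0.0
  c [517.  274.5] size 48.9 18.0 yaw 1.7 z 31.4 n 1333
  c [516.4 274.5] size 270.1 26.1 yaw 1.6 z 7.7 n 9355
(516.3, 273, 20, 1.5) -> [ 0.0018 -0.0004  0.0974] turn 0.0003 rows>= 1.6
```

```bash
python3 -m jog '[0.001,-0.001,0.04,0,0,0, 0.001,-0.001,0.08,0,0,0, 0.001,-0.001,0.096,0,0,0, 0.001,-0.001,0.096,0,0,0, 0.001,-0.001,0.096,0,0,0, 0.001,-0.001,0.096,0,0,0]'; python3 -c "
from h import *
plan((516.3,273.5,12.3,1.5))"
```

```text
time: 55.52
tool_pos: [517.4, 274.8, 24.2]
tcp_rot: [-179.9, -0.2, 1.5]
ft_force: [-0.1, -0.5, 0.3]
finger_gap: 42.6
grip_force: 0.0
(516.3, 273.5, 12.3, 1.5) -> [-0.0011  0.0012  0.0119] turn -0.0005 rows>= 0.2
```

```bash
python3 -m jog '[0,0.001,0.005,0,0,0, 0,0.001,0.01,0,0,0, 0,0.001,0.01,0,0,0, 0,0.001,0.01,0,0,0]'
```

```text
time: 56.02
tool_pos: [515.8, 273.3, 12.1]
tcp_rot: [180.0, 0.0, 1.5]
ft_force: [-0.3, 0.9, 0.0]
finger_gap: 42.5
grip_force: 0.0
```

```bash
python3 -m jog '[0,0,0,0,0,0, 0,0,0,0,0,0, 0,0,0,0,0,0, 0,0,0,0,0,0, 0,0,0,0,0,0]' -1 70; python3 -m jog '[0,0,-0.02,0,0,0, 0,0,-0.06,0,0,0, 0,0,-0.11,0,0,0, 0,0,-0.14,0,0,0, 0,0,-0.14,0,0,0]';  python3 -c "
from h import *
plan((545,22.7,150,11.2))"
```

```text
time: 56.65
tool_pos: [516.2, 273.5, 12.6]
tcp_rot: [-180.0, -0.0, 1.5]
ft_force: [-0.8, -0.1, 4.2]
finger_gap: 16.5
grip_force: 69.8
time: 57.28
tool_pos: [517.9, 274.1, 156.6]
tcp_rot: [-179.9, -0.4, 1.5]
ft_force: [0.4, -0.7, -2.1]
finger_gap: 16.3
grip_force: 69.2
(545, 22.7, 150, 11.2) -> [0.0206 0.252  0.0066] turn -0.1697 rows>= 4.0
```

```bash
python3 -m jog '[0.004,0.04,0,0,0,-0.06, 0.008,0.085,0,0,0,-0.12, 0.012,0.13,0,0,0,-0.17, 0.016,0.175,0.005,0,0,-0.17, 0.0205,0.22,0.006,0,0,-0.17, 0.0205,0.252,0.006,0,0,-0.17, 0.0205,0.252,0.006,0,0,-0.17, 0.0205,0.252,0.006,0,0,-0.17]'; python3 -m jog '[0,0,0.02,0,0,0, 0,0,0.045,0,0,0, 0,0,0.06,0,0,0, 0,0,0.06,0,0,0, 0,0,0.06,0,0,0]'; python3 - <<'E'
from h import *
w=cloud(r.snapshot('top'));p=r.snapshot('wrist');save(p,'wrist7');w2=cloud(p)
for v in(w,w2): tops(v,78,102,(400,720,-40,100),100);print('-')
plan((545,22.7,68,11.2))
E
```

```text
time: 58.28
tool_pos: [542.0, 22.2, 145.0]
tcp_rot: [-179.9, 0.1, 11.2]
ft_force: [0.3, 0.2, -2.1]
finger_gap: 16.6
grip_force: 69.3
time: 58.9
tool_pos: [543.5, 22.2, 87.1]
tcp_rot: [180.0, -0.1, 11.2]
ft_force: [0.4, -0.6, -2.6]
finger_gap: 16.5
grip_force: 69.3
  c [467.6   6. ] size 113.4 25.8 yaw 11.5 z 82.7 n 337
-
  c [605.1  36.1] size 114.6 43.7 yaw 12.0 z 82.5 n 13123
  c [487.1  11.8] size 33.1 26.0 yaw 11.7 z 82.3 n 1610
-
(545, 22.7, 68, 11.2) -> [ 0.0013 -0.0005  0.0195] turn 0.0006 rows>= 0.3
```

View pics/wrist7.png

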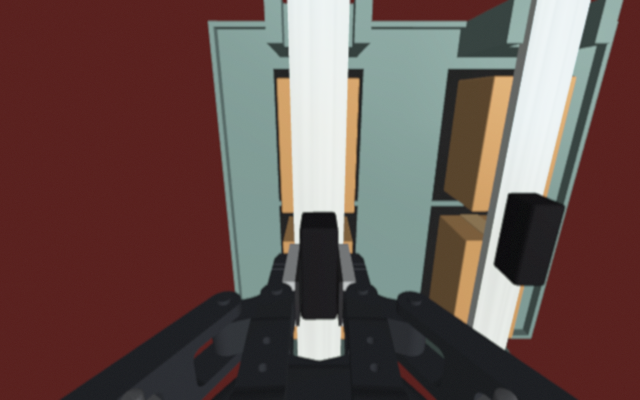

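The second bar is aligned with the far fork (px 318,40), and the first is seated at the right. Lowering.

```bash
python3 -m jog '[0,0,0.008,0,0,0, 0,0,0.016,0,0,0, 0,0,0.019,0,0,0, 0,0,0.019,0,0,0]'; python3 -m jog '[0,0,0.002,0,0,0, 0,0,0.004,0,0,0, 0,0,0.004,0,0,0, 0,0,0.004,0,0,0]'
```

```text
time: 59.5
tool_pos: [542.4, 21.9, 66.6]
tcp_rot: [-180.0, 0.1, 11.2]
ft_force: [1.0, -0.9, -2.7]
finger_gap: 16.7
grip_force: 69.3
time: 60.0
tool_pos: [542.9, 21.9, 63.3]
tcp_rot: [180.0, -0.0, 11.2]
ft_force: [0.1, 0.6, -2.9]
finger_gap: 16.2
grip_force: 69.3
```

```bash
python3 -m jog '[0.0015,-0.0005,0.001,0,0,0, 0.0015,-0.0005,0.001,0,0,0]'; python3 -m jog '[0,0,0.001,0,0,0, 0,0,0.001,0,0,0]'
```

```text
time: 60.25
tool_pos: [544.5, 22.6, 62.6]
tcp_rot: [180.0, -0.0, 11.2]
ft_force: [-0.6, -1.2, 2.3]
finger_gap: 16.7
grip_force: 69.7
time: 60.5
tool_pos: [544.6, 22.6, 62.6]
tcp_rot: [180.0, -0.0, 11.2]
ft_force: [-7.0, -1.0, 10.8]
finger_gap: 16.2
grip_force: 71.1
```

Seated. I release, retreat up and back, and check everything.

```bash
python3 -m jog '[0,0,-0.001,0,0,0, 0,0,-0.001,0,0,0, 0,0,-0.001,0,0,0, 0,0,-0.001,0,0,0, 0,0,-0.03,0,0,0, 0,0,-0.08,0,0,0, 0,0,-0.14,0,0,0, -0.03,0,-0.19,0,0,0]' 0 60; python3 -m jog '[-0.05,0.02,-0.03,0,0,0, -0.1,0.04,-0.08,0,0,0, -0.1,0.04,-0.13,0,0,0, -0.1,0.04,-0.13,0,0,0, -0.1,0.04,-0.13,0,0,0]' | head -2; python3 - <<'E'
from h import *
p=r.snapshot('wrist');save(p,'wrist8');w=cloud(p)
w2=cloud(r.snapshot('top'));q=r.snapshot('scene');save(q,'scene9')
for v in(w,w2):
    print('tray',tray_fit(v));tops(v,74,92,(400,720,-170,100),50);tops(v,54,60.5,(400,720,-160,90),150);tops(v,42,54,(400,720,-160,90),100);tops(v,60,76,(300,700,300,500),100)
a=np.deg2rad(11.2)
E
```

```text
time: 61.5
tool_pos: [515.6, 16.9, 253.7]
tcp_rot: [180.0, -0.1, 11.2]
ft_force: [-0.2, 0.4, -0.2]
finger_gap: 42.7
grip_force: 0.0
time: 62.12
tool_pos: [424.7, -41.9, 381.0]
tray (array([555.6, -37.1]), np.float64(11.17), np.float64(0.991), 4)
  c [569.6 -94.3] size 48.7 18.3 yaw 11.1 z 81.4 n 579
  c [544.5  23.5] size 49.8 18.1 yaw 11.6 z 81.3 n 567
  c [514.2  17.5] size 207.4 26.2 yaw 11.4 z 57.6 n 2266
  c [ 538.6 -100.5] size 206.5 26.6 yaw 11.2 z 57.6 n 2237
  c [582.4  49.9] size 65.2 9.3 yaw 11.6 z 49.6 n 354
  c [589.4  14.2] size 65.4 9.8 yaw 10.6 z 49.6 n 409
  c [606.4 -68.6] size 64.0 10.7 yaw 11.3 z 49.6 n 452
  c [ 613.6 -104.7] size 64.2 8.1 yaw 11.5 z 49.7 n 291
  c [511.1 -87.4] size 88.8 11.0 yaw 11.3 z 49.7 n 465
  c [ 523.2 -122.4] size 78.7 7.9 yaw 11.6 z 49.7 n 293
  c [491.2  31.9] size 78.9 9.4 yaw 11.4 z 49.7 n 359
  c [498.3  -3.8] size 78.9 9.7 yaw 11.8 z 49.6 n 390
  c [519.6 390.1] size 56.9 38.5 yaw -1.3 z 67.1 n 1355
  c [409.9 398.1] size 96.7 53.3 yaw -2.1 z 67.2 n 2509
tray (array([557. , -36.5]), np.float64(11.1), np.float64(0.991), 4)
  c [650.3 -81.2] size 107.6 30.3 yaw 12.2 z 58.0 n 242
  c [539.9 399.4] size 96.5 59.4 yaw -0.3 z 68.5 n 617
  c [409.5 400.5] size 94.3 58.5 yaw 0.3 z 68.0 n 626
```

View pics/wrist8.png

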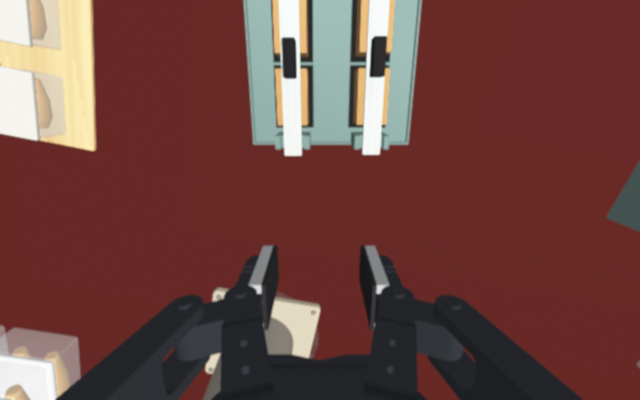

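View pics/scene9.png

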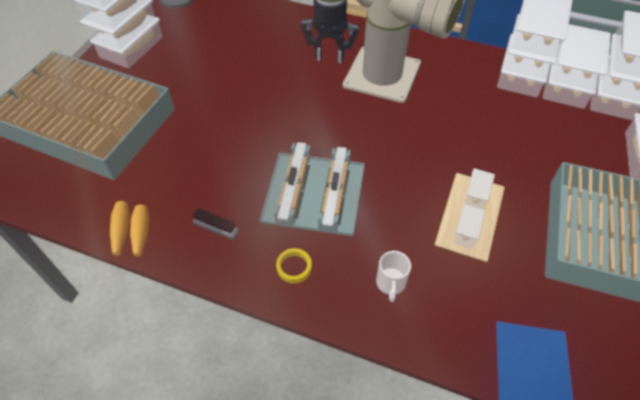

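Everything is in place: the bars are seated (tops at 57.6 mm against 58 expected) and centred, the cartons are on their pads, and both boxes are upright on the board. The mug, tape and stapler are where they were.

```bash
python3 -c "
from h import *
print(r.hand_in())"
```

```text
the job is handed in; nothing more can be done
None
```

The seed tray is ready and handed in at about 62 s: both cob boxes stand on the board, all four cartons lie on their own pads (one was knocked aside mid-run and reseated), both bars are seated and centred with grips up, and the mug, tape and stapler were not touched.

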